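# Restock the paint-room shelf in two neat rows

## Robot

A 7-joint arm with a two-finger parallel gripper is mounted at the origin on the work surface. World frame = base frame: x ahead of the robot, y to its left, z up, the work surface at z = 0. Lengths are in m, angles in rad, forces in N, time in s.
With the tool pointing down it reaches from about 0.4 to 0.875 m from the base axis. Payload 19.3 kg.
Tool frame: the origin (TCP) lies midway between the tips of the shut fingers; the grasp point (between the pads) lies 19 mm behind it; z points along the fingers, y is the line along which they close (so a half turn about z gives the same grasp; the last joint's range is limited). The gripper opens to 85 mm and grips with 20 to 120 N. Pads are 22 mm wide; open, the fingers measure 114 mm over their backs; the gripper's body (76 mm by 85 mm) begins 54 mm behind the grasp point. The pads swing forward as they close: fully open they stand 13 mm farther back than shut.
Start: joints at [-0.07, 0.521, -0.036, 1.599, 0.021, 1.021, -0.113], TCP at [0.625, -0, 0.231] pointing down, gripper open.
Joint ranges: [-2.91, 2.91], [-0.3, 2.13], [-1.5, 1.42], [0.17, 2.43], [-1.26, 4.41], [0.16, 1.93], [-2.52, 2.52]. Speed limits (rad/s): [1.89, 1.89, 2.39, 2.39, 3.01, 3.01, 3.01].

## Interface

Orientations are given as a rotation vector (axis times angle).
In Python, from bench import ctrl gives the robot as it stands. The module is installed in compiled form; this text tells all that it offers.
- The arm moves only by the tool carry_out, never from a script. Its argument "commands" is a list of rows, each an object of numbers: "ax", "ay", "az": the turn, a rotation vector about the tool's x, y, z in units of pi/4 rad (1.0 is pi/4 rad); "tx", "ty", "tz": the shift along the tool's x, y, z in units of 0.1 m (1.0 is 0.1 m); "claw": the opening, from 0 (shut) to 1 (fully open). In form: [{"ax": .., "ay": .., "az": .., "tx": .., "ty": .., "tz": .., "claw": ..}, ...]. A call has 1 to 5 rows; each row is the pose to reach, as a shift and turn from the pose commanded when the call began, along the tool's axes at that moment; what a row does not reach only later rows make up. A row lasts 1/12 s, in which the tool goes at most 41.7 mm and 7.16 degrees, less where a joint would pass 70% of its speed; a pose out of reach is approached as far as the arm can. A call with a number of a shift or a turn outside -1 to 1 is refused whole. A call with a gripper value outside its range is refused whole. The fingers move at their own pace and stop on an object; the grip force is fixed at half the most. Time passes only in rows, so rows that repeat a pose let the fingers close. It gives the time, the measured TCP pose, the force, the opening and the grip force at its end, in the units of the state.
- ctrl.state(): the state, without advancing time (a new reading comes with each control period).
- ctrl.snapshot(name): name is "scene" or "side" or "wrist"; returns the picture (420x560x3 uint8, blue, green, red); there is no depth.
- ctrl.calibration(name): a dict with "fx", "fy", "cx", "cy" (pixels), "T" (4x4, takes a point from camera to world coordinates). Camera axes: x right, y up, looking along -z (the intrinsics and any distortion apply to the point x, -y, -z); pixel columns grow to the right and rows downward; lengths in m; the calibration is good to about 2 mm. A picture is of the moment at which its call begins: read the wrist's pose just before it. calibration takes no time and is no camera call; for the wrist camera it gives the pose at the moment of the call.
- ctrl.finish_job(): hands the job in; it is judged then, once.
The state is a dict: "time": time; "qpos": joint angles; "qvel": joint speeds; "tau": joint torques, N m; "ee_pos": TCP position; "tool_rot": TCP orientation; "ft_force": force on the tool from outside, world axes, zero at the start; "ft_torque": the same for the moment, N m; "width": opening from 0.0 (shut) to 1.0 (fully open); "grasp_force": force on a finger pad.
Only numpy, scipy, OpenCV 4.12 (cv2) and the standard library are available. Lean on these libraries where they do the work, as an engineer would, in place of code of your own. Each camera call takes 0.05 s, during which the arm holds its last target. There are 200 camera calls.

## Task

Put the two loose tinter bottles and the two loose tins from the rubber mat onto the low shelf so that it holds one neat row of three bottles in one lane and one neat row of three tins in the other: bottles beside the bottle already there, tins beside the tin already there, all upright on the board, with no gap in a row wider than 20 mm. Leave the bottle and the tin already on the shelf where they stand, do not drop or tip anything, and do not disturb the carton, the mixing cup or the tape roll.

Things in the scene. Friction and masses are not known exactly. Their poses are not given: they have to be found in the camera images.
- shelf: low grey steel shelf, fixed, 178 x 312 mm (x, y), left or right of the robot, turned up to 12 degrees. Two lanes run along its y axis, centred at x = +43 and -43 mm, each 80 mm wide, 300 mm long inside, between 6 mm thick steel lips and a middle rail rising 12 mm above the board. Board top 30 mm above the origin (centre of the underside, at bench level; z up)
- bottle_shelf: white plastic tinter bottle, upright, round: 60 mm diameter up to 98 mm, sloping shoulder, then a white screw cap 34 mm diameter and 30 mm tall (from 120 to 150 mm, the top); about 0.35 kg. Origin: centre of the underside, z up the bottle. It already stands in one of the two lanes, anywhere along it
- tin_shelf: short metal paint tin, upright, round: 64 mm diameter up to its flat top at 72 mm, then a white screw cap 34 mm diameter and 28 mm tall (from 72 to 100 mm, the top); about 0.45 kg. Origin: centre of the underside, z up the tin. It already stands in the other lane, anywhere along it
- bottle_1: white plastic tinter bottle, upright, round: 60 mm diameter up to 98 mm, sloping shoulder, then a white screw cap 34 mm diameter and 30 mm tall (from 120 to 150 mm, the top); about 0.35 kg. Origin: centre of the underside, z up the bottle. Starts on the black 240 mm square, 3 mm thick rubber mat beside the shelf, among the other three loose ones
- bottle_2: white plastic tinter bottle, upright, round: 60 mm diameter up to 98 mm, sloping shoulder, then a white screw cap 34 mm diameter and 30 mm tall (from 120 to 150 mm, the top); about 0.35 kg. Origin: centre of the underside, z up the bottle. Starts on the same mat
- tin_1: short metal paint tin, upright, round: 64 mm diameter up to its flat top at 72 mm, then a white screw cap 34 mm diameter and 28 mm tall (from 72 to 100 mm, the top); about 0.45 kg. Origin: centre of the underside, z up the tin. Starts on the same mat
- tin_2: short metal paint tin, upright, round: 64 mm diameter up to its flat top at 72 mm, then a white screw cap 34 mm diameter and 28 mm tall (from 72 to 100 mm, the top); about 0.45 kg. Origin: centre of the underside, z up the tin. Starts on the same mat
- carton: bystander: upright cardboard carton 90 x 50 x 115 mm (x, y, z) standing on the bench between mat and shelf, nearer the robot; origin: centre of the underside
- scale: bystander: fixed round mixing scale, 170 mm diameter, 32 mm high, beyond the work; origin: centre of the underside
- cup: bystander: clear plastic mixing cup, 90 mm rim diameter, 110 mm tall, standing loose on the scale; origin: centre of the underside
- tape: bystander: flat roll of yellow masking tape, 80 mm diameter, 25 mm high, lying on the bench behind the carton; origin: centre of the underside

How it is judged:
By the outcome, as a careful person would: the job done as asked, in the order asked, and still so for the second after the job is handed in, with the robot touching nothing.
It also fails if it takes over 72 s, if anything falls off the work surface, if the arm or the gripper's body presses on something with over 40 N, if the wrist force passes 120 N, or if a joint passes its speed limit or range.

## Working session

There is one attempt and no reset: what is moved stays moved. The work goes in short steps, Python scripts to look and compute and a tool call to move; the robot and the scene stay as the last step left them, time stands still between calls to the robot, and variables do not carry over. Pictures are saved under pics/ and viewed, at most 10 in all, crops included, and the job is handed in when it is done.

Besides the shell and the picture viewer there is one more tool, called as name([rows], argument=value, ...), one row to a line, values as JSON. carry_out: Moves the arm, as the interface text tells. Its arguments: {"type":"object","properties":{"commands":{"type":"array","items":{"type":"object","properties":{"ax":{"type":"number","minimum":-1,"maximum":1},"ay":{"type":"number","minimum":-1,"maximum":1},"az":{"type":"number","minimum":-1,"maximum":1},"tx":{"type":"number","minimum":-1,"maximum":1},"ty":{"type":"number","minimum":-1,"maximum":1},"tz":{"type":"number","minimum":-1,"maximum":1},"claw":{"type":"number"}}}}},"required":["commands"]}

```bash
mkdir -p pics
python3 - <<'E'
from bench import ctrl
import cv2,numpy as np
a=ctrl.snapshot("scene");b=ctrl.snapshot("side")
np.save('scene.npy',a);np.save('side.npy',b)
cv2.imwrite('pics/a.png',a);cv2.imwrite('pics/b.png',b)
for n in("scene","side","wrist"):
    c=ctrl.calibration(n);print(n,{k:(np.round(v,4).tolist()) for k,v in c.items()})
s=ctrl.state();print(s['time'],s['ee_pos'],s['tool_rot'],s['width'],s['ft_force'])
E
```

```text
scene {'fx': 439.5111, 'fy': 439.5111, 'cx': 279.7384, 'cy': 206.6956, 'T': [[-0.6962, -0.5953, 0.4011, 0.9983], [0.7176, -0.5911, 0.3682, 0.3593], [0.0179, 0.5442, 0.8388, 0.8491], [0.0, 0.0, 0.0, 1.0]]}
side {'fx': 379.0742, 'fy': 379.0742, 'cx': 275.5557, 'cy': 216.6281, 'T': [[0.9754, 0.1581, -0.1537, 0.5003], [-0.2205, 0.7088, -0.6701, -0.587], [0.003, 0.6875, 0.7262, 0.6544], [0.0, 0.0, 0.0, 1.0]]}
wrist {'fx': 301.8363, 'fy': 301.8363, 'cx': 275.023, 'cy': 210.877, 'T': [[1.0, -0.0012, 0.0018, 0.6241], [0.0005, 0.9503, 0.3114, 0.0796], [-0.0021, -0.3114, 0.9503, 0.3724], [0.0, 0.0, 0.0, 1.0]]}
0.1 [ 6.24685170e-01 -6.10459336e-05  2.30783975e-01] [-2.22107076e+00 -2.22085122e+00  1.25728013e-03] 0.999719046110188 [-0.39733856 -0.920314    0.5010502 ]
```

View pics/a.png

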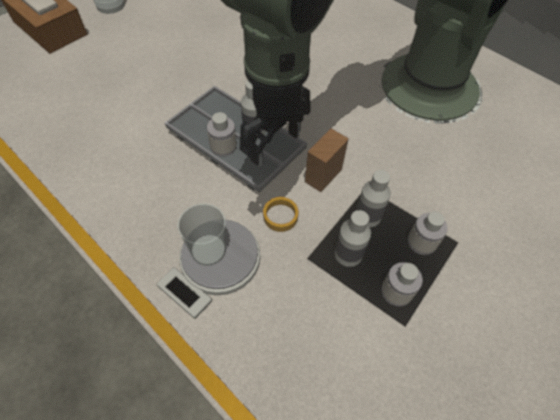

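View pics/b.png

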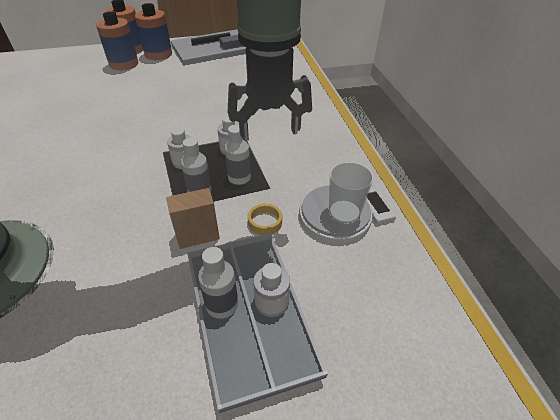

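The scene view shows the black mat (~385,255) with bottles capped near (380,180) and (360,220) and tins at (435,218) and (407,271). The shelf sits at about (235,138). The side view shows the shelf bottle cap at (213,258) and the shelf tin cap at (271,272). I'll enlarge these areas to get precise pixel positions.

Run:
```python
import cv2,numpy as np
a=np.load('scene.npy');b=np.load('side.npy')
def crop(im,x0,y0,w,h,s):
    c=cv2.resize(im[y0:y0+h,x0:x0+w],None,fx=s,fy=s,interpolation=cv2.INTER_CUBIC)
    for x in range(x0-x0%20+20,x0+w,20):
        cv2.line(c,((x-x0)*s,0),((x-x0)*s,6),(0,0,255),1);cv2.putText(c,str(x),((x-x0)*s-10,16),0,.35,(0,0,255))
    for y in range(y0-y0%20+20,y0+h,20):
        cv2.line(c,(0,(y-y0)*s),(6,(y-y0)*s),(0,0,255),1);cv2.putText(c,str(y),(8,(y-y0)*s+4),0,.35,(0,0,255))
    return c
p=np.zeros((600,800,3),np.uint8)
c=crop(a,308,168,156,156,3)[:468];p[:c.shape[0],:c.shape[1]]=c[:, :]
d=crop(b,180,228,150,188,2);p[:376,480:780]=d
e=crop(b,160,112,110,72,3);p[384:600,470:800]=e
cv2.imwrite('pics/c.png',p)
```

```text
(no output)
```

View pics/c.png

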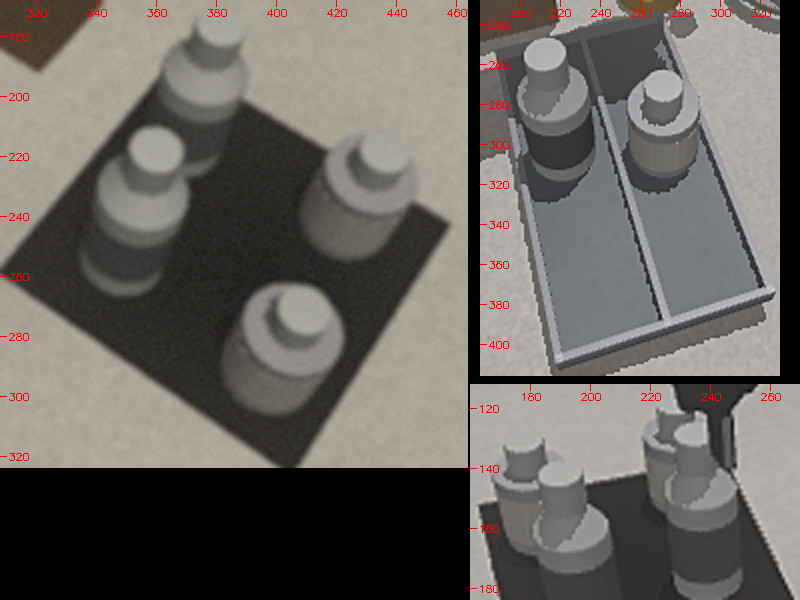

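The crop gives cap tops in the scene view: bottles at (360,217) and (381,178.5), tins at (436,219.5) and (409.3,271.7). In the side view, the shelf bottle cap is at (212.5,254.5) and the shelf tin cap at (271,271). The shelf lip corners there are (219,409), (326.5,374) and (272.5,235.5).

```bash
cat > h.py <<'E'
from bench import ctrl
import numpy as np
def ray(c,u,v,z):
    T=np.array(c['T']);d=T[:3,:3]@np.array([(u-c['cx'])/c['fx'],-(v-c['cy'])/c['fy'],-1.])
    o=T[:3,3];return o+d*(z-o[2])/d[2]
E
python3 - <<'E'
from h import *
S=ctrl.calibration('scene');D=ctrl.calibration('side')
for n,c,u,v,z in [('Bnear',S,360,217,.153),('Bfar',S,381,178.5,.153),('Tr',S,436,219.5,.103),('Tf',S,409.3,271.7,.103),
 ('Bnear/s',D,233.7,128.7,.153),('Bfar/s',D,190,142,.153),('Tr/s',D,178.3,131.7,.103),
 ('Bsh',D,212.5,254.5,.18),('Tsh',D,271,271,.13),('Tsh/S',S,220,120.5,.13),
 ('cBL',D,219,409,.042),('cBR',D,326.5,374,.042),('cTR',D,272.5,235.5,.042),('railB',D,272.5,387,.042),('railT',D,231.5,247,.042),
 ('S bot',S,258,190,.042),('S left',S,167,125,.042),('S top',S,214,89,.042),('S right',S,306,145,.042),
 ('tape',S,281,213,.025),('cartontopS',S,330,143,.115),('cart TL',D,168,198,.115),('cartTR',D,214,190,.115),('cup',S,203,222,.142)]:
    print(n,ray(c,u,v,z).round(4))
E
```

```text
Bnear [0.5763 0.1761 0.153 ]
Bfar [0.4763 0.1498 0.153 ]
Tr [0.4431 0.275  0.103 ]
Tf [0.5752 0.3028 0.103 ]
Bnear/s [0.5734 0.1723 0.153 ]
Bfar/s [0.4704 0.1413 0.153 ]
Tr/s [0.4415 0.265  0.103 ]
Bsh [ 0.4858 -0.2078  0.18  ]
Tsh [ 0.5761 -0.224   0.13  ]
Tsh/S [ 0.5839 -0.2102  0.13  ]
cBL [ 0.4593 -0.3916  0.042 ]
cBR [ 0.633  -0.3774  0.042 ]
cTR [ 0.6114 -0.0744  0.042 ]
railB [ 0.5445 -0.3781  0.042 ]
railT [ 0.522  -0.0865  0.042 ]
S bot [ 0.6147 -0.0606  0.042 ]
S left [ 0.636  -0.3607  0.042 ]
S top [ 0.4688 -0.376   0.042 ]
S right [ 0.4404 -0.0735  0.042 ]
tape [0.6142 0.0111 0.025 ]
cartontopS [ 0.4491 -0.0008  0.115 ]
cart TL [0.4106 0.01   0.115 ]
cartTR [0.5054 0.0137 0.115 ]
cup [ 0.7857 -0.0291  0.142 ]
```

The two views agree to about 1 cm, and the shelf yaw is about +4°. I'll refine this with the wrist camera, over the shelf first and then over the mat. The tool axes are tx=+y, ty=+x, tz=down.

carry_out([
  {"tx": -0.4,"ty": -0.3,"tz": -0.3,"claw": 0.75},
  {"tx": -0.7,"ty": -0.6,"tz": -0.6,"claw": 0.75},
  {"tx": -1,"ty": -0.9,"tz": -0.8,"claw": 0.75},
  {"tx": -1,"ty": -0.9,"tz": -0.8,"claw": 0.75},
  {"tx": -1,"ty": -0.9,"tz": -0.8,"claw": 0.75},
])

```text
schema error: expected keys ax, ay, az, tx, ty, tz, claw
```

```bash
cat > w.py <<'E'
import sys,cv2
from h import *
n=sys.argv[1];k=ctrl.state();c=ctrl.calibration('wrist');a=ctrl.snapshot('wrist')
np.save(n+'.npy',a);np.savez(n+'_c.npz',**c);cv2.imwrite(f'pics/{n}.png',a)
b=cv2.resize(a,(798,598),interpolation=cv2.INTER_CUBIC);cv2.imwrite(f'pics/{n}_big.png',b)
print(k['time'],k['ee_pos'],k['qvel'].round(3) if hasattr(k['qvel'],'round') else k['qvel'],k['width'],np.array(c['T'])[:3].round(4).tolist())
E
python3 w.py sh
```

```text
0.1 [ 6.24685170e-01 -6.10459336e-05  2.30783975e-01] [ 0.001 -0.001 -0.002 -0.002  0.001 -0.001 -0.   ] 0.999719046110188 [[1.0, -0.0012, 0.0018, 0.6241], [0.0005, 0.9503, 0.3114, 0.0796], [-0.0021, -0.3114, 0.9503, 0.3724]]
```

View pics/sh_big.png

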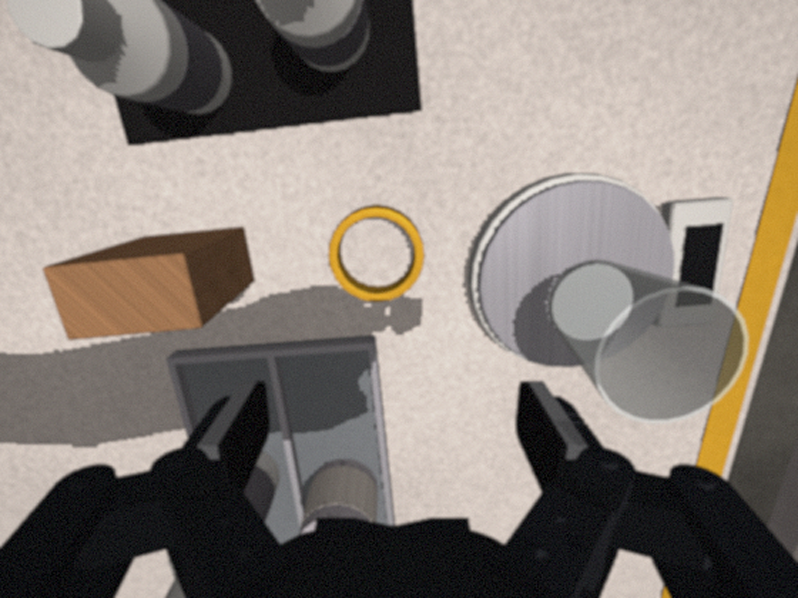

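carry_out([
  {"tx": 0.4,"claw": 0.75},
  {"tx": 0.8,"claw": 0.75},
  {"tx": 1,"claw": 0.75},
  {"tx": 1,"claw": 0.75},
])

```text
schema error: expected keys ax, ay, az, tx, ty, tz, claw
```

carry_out([
  {"tx": 0.4,"claw": 0.75},
  {"tx": 0.8,"claw": 0.75},
  {"tx": 1,"claw": 0.75},
])

```text
schema error: expected keys ax, ay, az, tx, ty, tz, claw
```

carry_out([
  {"tx": 0.4,"claw": 0.75},
  {"tx": 0.8,"claw": 0.75},
  {"tx": 1,"claw": 0.75},
  {"tx": 1,"claw": 0.75},
  {"tx": 1,"claw": 0.75},
])

```text
schema error: expected keys ax, ay, az, tx, ty, tz, claw
```

```bash
python3 w.py mat
```

```text
0.15 [ 6.24749790e-01 -3.15814998e-05  2.30863602e-01] [-0.001 -0.001  0.001 -0.001  0.    -0.    -0.001] 1.0052483041778435 [[1.0, -0.0011, 0.0016, 0.6242], [0.0005, 0.9503, 0.3114, 0.0796], [-0.0019, -0.3114, 0.9503, 0.3725]]
```

View pics/mat_big.png

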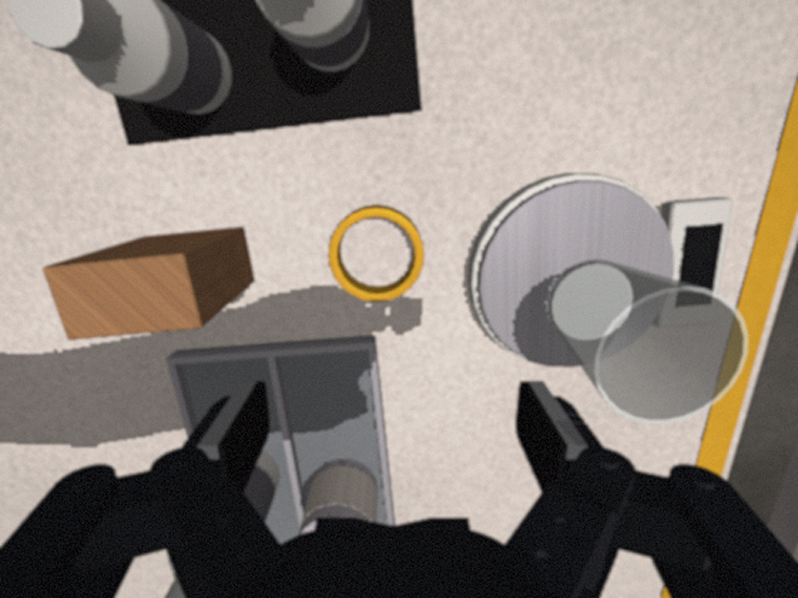

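The wrist images show only the near end of the shelf (rim corners at ~(172,355) and (375,340) in the enlarged view), and the bottles are cut off. Every command row needs all keys, so I'll resend the moves with all of them.

carry_out([
  {"ax": 0,"ay": 0,"az": 0,"tx": -0.3,"ty": -0.2,"tz": -0.3,"claw": 0.75},
  {"ax": 0,"ay": 0,"az": 0,"tx": -0.5,"ty": -0.4,"tz": -0.6,"claw": 0.75},
  {"ax": 0,"ay": 0,"az": 0,"tx": -0.75,"ty": -0.6,"tz": -0.8,"claw": 0.75},
  {"ax": 0,"ay": 0,"az": 0,"tx": -1,"ty": -0.8,"tz": -1,"claw": 0.75},
])

```text
time: 0.53
ee_pos: [0.5439, -0.101, 0.3327]
tool_rot: [2.221, 2.221, 0.001]
ft_force: [0.3, -0.8, 0.6]
width: 0.75
grasp_force: 0.0
```

carry_out([
  {"ax": 0,"ay": 0,"az": 0,"tx": -0.4,"ty": 0,"tz": 0,"claw": 0.75},
  {"ax": 0,"ay": 0,"az": 0,"tx": -0.8,"ty": 0,"tz": 0,"claw": 0.75},
  {"ax": 0,"ay": 0,"az": 0,"tx": -1,"ty": 0,"tz": 0,"claw": 0.75},
  {"ax": 0,"ay": 0,"az": 0,"tx": -1,"ty": 0,"tz": 0,"claw": 0.75},
  {"ax": 0,"ay": 0,"az": 0,"tx": -1,"ty": 0,"tz": 0,"claw": 0.75},
])

```text
time: 0.95
ee_pos: [0.5446, -0.2011, 0.331]
tool_rot: [-2.224, -2.219, 0.001]
ft_force: [-0.5, 1.0, 0.9]
width: 0.748
grasp_force: 0.0
```

```bash
python3 w.py sh2
```

```text
0.95 [ 0.54462868 -0.20107966  0.33100834] [-0.034 -0.007 -0.027  0.009 -0.002  0.001 -0.013] 0.748372710882101 [[1.0, 0.0011, 0.002, 0.5441], [-0.0017, 0.9503, 0.3113, -0.1215], [-0.0016, -0.3113, 0.9503, 0.4726]]
```

View pics/sh2_big.png

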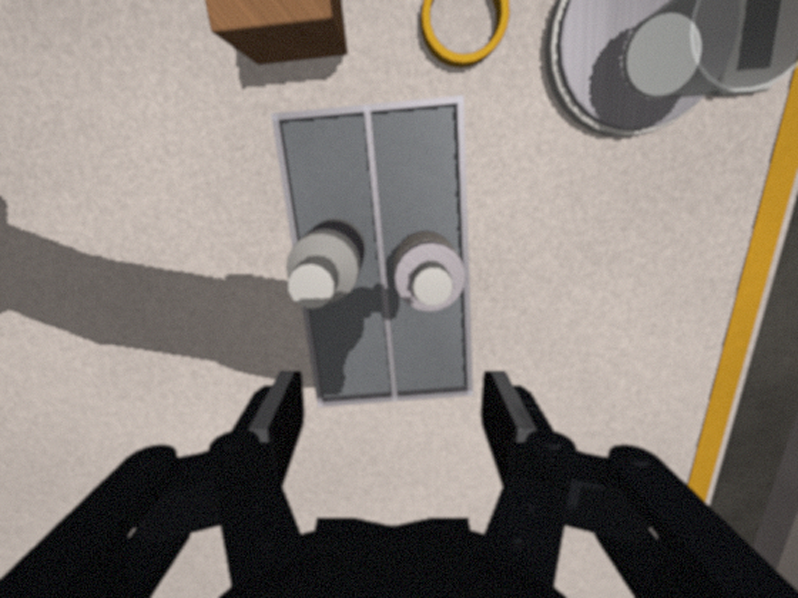

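The full shelf is visible: corners TL (274,115), TR (463,98), BR (471,392), BL (318,404), and cap tops at (312,282) for the bottle and (432,286) for the tin. I'll compute those positions and move over the mat.

carry_out([
  {"ax": 0,"ay": 0,"az": 0,"tx": 0.4,"ty": 0,"tz": 0,"claw": 0.75},
  {"ax": 0,"ay": 0,"az": 0,"tx": 0.8,"ty": 0,"tz": 0,"claw": 0.75},
  {"ax": 0,"ay": 0,"az": 0,"tx": 1,"ty": 0,"tz": 0,"claw": 0.75},
])

```text
time: 1.25
ee_pos: [0.5449, -0.0943, 0.3313]
tool_rot: [-2.215, -2.226, -0.002]
ft_force: [-0.1, 0.5, -0.5]
width: 0.751
grasp_force: 0.0
```

carry_out([
  {"ax": 0,"ay": 0,"az": 0,"tx": 0.4,"ty": 0,"tz": 0,"claw": 0.75},
  {"ax": 0,"ay": 0,"az": 0,"tx": 0.8,"ty": 0,"tz": 0,"claw": 0.75},
  {"ax": 0,"ay": 0,"az": 0,"tx": 1,"ty": 0,"tz": 0,"claw": 0.75},
])

```text
time: 1.5
ee_pos: [0.5444, 0.0062, 0.3314]
tool_rot: [-2.214, -2.227, -0.002]
ft_force: [-0.4, 0.7, -0.3]
width: 0.752
grasp_force: 0.0
```

carry_out([
  {"ax": 0,"ay": 0,"az": 0,"tx": 0.4,"ty": 0,"tz": 0,"claw": 0.75},
  {"ax": 0,"ay": 0,"az": 0,"tx": 0.8,"ty": 0,"tz": 0,"claw": 0.75},
  {"ax": 0,"ay": 0,"az": 0,"tx": 1,"ty": 0,"tz": 0,"claw": 0.75},
])

```text
time: 1.75
ee_pos: [0.5438, 0.1063, 0.3313]
tool_rot: [-2.214, -2.227, -0.002]
ft_force: [0.5, 1.2, -0.1]
width: 0.75
grasp_force: 0.0
```

carry_out([
  {"ax": 0,"ay": 0,"az": 0,"tx": 0.3,"ty": -0.1,"tz": 0,"claw": 0.75},
  {"ax": 0,"ay": 0,"az": 0,"tx": 0.6,"ty": -0.2,"tz": 0,"claw": 0.75},
  {"ax": 0,"ay": 0,"az": 0,"tx": 0.6,"ty": -0.2,"tz": 0,"claw": 0.75},
  {"ax": 0,"ay": 0,"az": 0,"tx": 0.6,"ty": -0.2,"tz": 0,"claw": 0.75},
])

```text
time: 2.08
ee_pos: [0.5239, 0.1628, 0.3313]
tool_rot: [-2.216, -2.226, -0.0]
ft_force: [-0.2, -0.5, 1.2]
width: 0.749
grasp_force: 0.0
```

```bash
python3 w.py mat2
python3 - <<'E'
from h import *
c=dict(np.load('sh2_c.npz'))
for n,u,v,z in [('TL',274,115,.042),('TR',463,98,.042),('BR',471,392,.042),('BL',318,404,.042),('r1',368,107,.042),('r2',394,399,.042),('B',312,282,.18),('T',432,286,.13)]:
    print(n,ray(c,u/1.425,v/1.424,z).round(4))
E
```

```text
2.0833 [0.52387651 0.1627536  0.3313165 ] [ 0.04   0.     0.036 -0.004  0.007  0.003  0.02 ] 0.7487639122122366 [[1.0, -0.0056, -0.0004, 0.5228], [0.0055, 0.9504, 0.3108, 0.2423], [-0.0014, -0.3108, 0.9505, 0.4729]]
TL [ 0.4347 -0.0822  0.042 ]
TR [ 0.6084 -0.0682  0.042 ]
BR [ 0.6326 -0.372   0.042 ]
BL [ 0.4585 -0.3874  0.042 ]
r1 [ 0.5216 -0.0756  0.042 ]
r2 [ 0.5454 -0.381   0.042 ]
B [ 0.4871 -0.2037  0.18  ]
T [ 0.5767 -0.2213  0.13  ]
```

View pics/mat2_big.png

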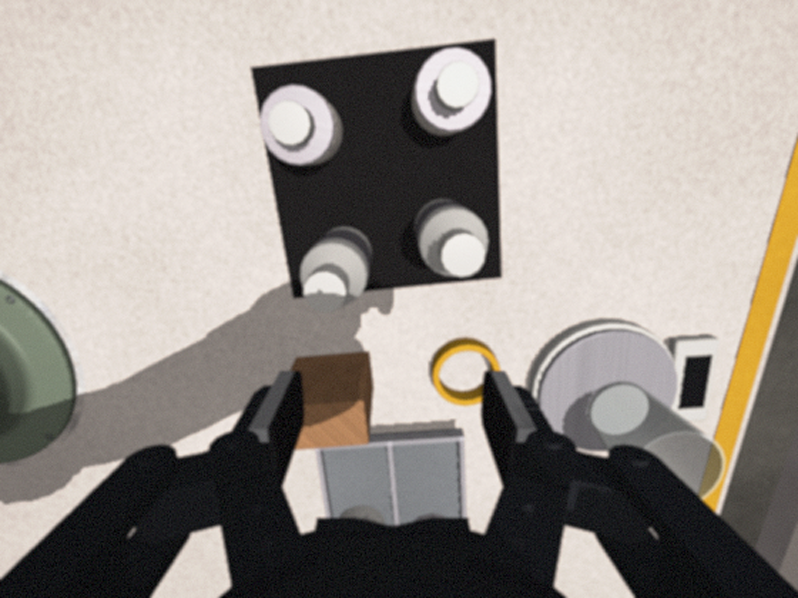

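The mat view shows cap tops at tins (290,123) and (458,85), and bottles (325,287) and (463,255).

Run:
```python
from h import *
import cv2
c=dict(np.load('mat2_c.npz'));a=np.load('mat2.npy')
m=(a.min(2)>200).astype(np.uint8)
for n,u,v,z in [('TL',290,123,.103),('TR',458,85,.103),('BL',325,287,.153),('BR',463,255,.153),('cornTL',252,67,.003),('cornTR',494,40,.003),('cornBR',501,276,.003)]:
    u/=1.425;v/=1.424;print(n,ray(c,u,v,z).round(4),end=' ')
    if z>.05:
        w=a[int(v)-22:int(v)+23,int(u)-22:int(u)+23].min(2);t=np.uint8(w>w[22,22]*.93)
        l,s,st,ce=cv2.connectedComponentsWithStats(t)[:4];k=s[22,22];x,y,W,H=st[k][:4]
        uu=int(u)-22+x+W/2-.5;vv=int(v)-22+y+H/2-.5;print(W,H,ray(c,uu,vv,z).round(4), 'dia',round(W*(c['T'][2,3]-z)/c['fx'],4),end='')
    print()
```

```text
TL [0.4409 0.2697 0.103 ] 39 45 [0.4437 0.2701 0.103 ] dia 0.0478
TR [0.5734 0.2978 0.103 ] 44 45 [0.5723 0.2985 0.103 ] dia 0.0539
BL [0.471  0.1482 0.153 ] 28 15 [0.4705 0.1511 0.153 ] dia 0.0297
BR [0.5765 0.1741 0.153 ] 29 28 [0.5766 0.1747 0.153 ] dia 0.0307
cornTL [0.385  0.3277 0.003 ] 
cornTR [0.6195 0.3521 0.003 ] 
cornBR [0.6459 0.1182 0.003 ]
```

Measurements agree across views to within a few millimetres. First I'll grasp the right bottle at (0.5765, 0.1745).

carry_out([
  {"ax": 0,"ay": 0,"az": 0,"tx": 0.14,"ty": 0.3,"tz": 0.2,"claw": 0.75},
  {"ax": 0,"ay": 0,"az": 0,"tx": 0.14,"ty": 0.52,"tz": 0.5,"claw": 0.75},
  {"ax": 0,"ay": 0,"az": 0,"tx": 0.14,"ty": 0.52,"tz": 0.8,"claw": 0.75},
  {"ax": 0,"ay": 0,"az": 0,"tx": 0.14,"ty": 0.52,"tz": 1,"claw": 0.75},
])

```text
time: 2.47
ee_pos: [0.577, 0.1728, 0.2282]
tool_rot: [-2.222, -2.22, 0.004]
ft_force: [-0.5, 0.7, -0.3]
width: 0.744
grasp_force: 0.0
```

carry_out([
  {"ax": 0,"ay": 0,"az": 0,"tx": 0,"ty": 0,"tz": 0.25,"claw": 0.75},
  {"ax": 0,"ay": 0,"az": 0,"tx": 0,"ty": 0,"tz": 0.5,"claw": 0.75},
  {"ax": 0,"ay": 0,"az": 0,"tx": 0,"ty": 0,"tz": 0.5,"claw": 0.75},
  {"ax": 0,"ay": 0,"az": 0,"tx": 0,"ty": 0,"tz": 0.5,"claw": 0.75},
])

```text
time: 2.8
ee_pos: [0.5768, 0.1732, 0.181]
tool_rot: [-2.222, -2.22, 0.003]
ft_force: [0.1, 0.2, -0.0]
width: 0.751
grasp_force: 0.0
```

```bash
python3 w.py g1
```

```text
2.8 [0.57675341 0.17324284 0.18100794] [-0.002 -0.039 -0.003 -0.033 -0.002  0.015  0.   ] 0.7506867471414713 [[1.0, -0.0008, 0.0027, 0.5763], [-0.0001, 0.95, 0.3122, 0.253], [-0.0028, -0.3122, 0.95, 0.3225]]
```

View pics/g1.png

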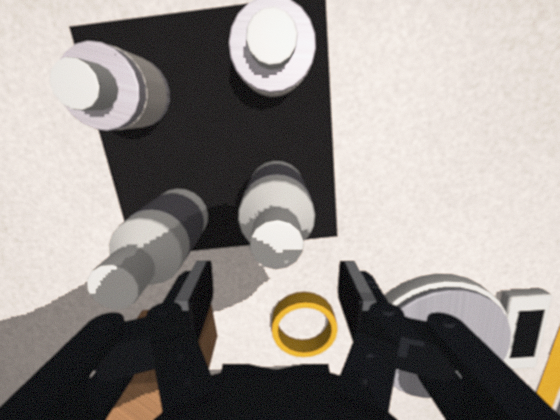

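The cap top is at (276,243), so y≈0.176, and it is centred between the fingertips at columns 200 and 352. I'll descend, close and lift.

carry_out([
  {"ax": 0,"ay": 0,"az": 0,"tx": 0.02,"ty": 0,"tz": 0.25,"claw": 0.75},
  {"ax": 0,"ay": 0,"az": 0,"tx": 0.02,"ty": 0,"tz": 0.45,"claw": 0.75},
  {"ax": 0,"ay": 0,"az": 0,"tx": 0.02,"ty": 0,"tz": 0.54,"claw": 0.75},
  {"ax": 0,"ay": 0,"az": 0,"tx": 0.02,"ty": 0,"tz": 0.54,"claw": 0.75},
  {"ax": 0,"ay": 0,"az": 0,"tx": 0.02,"ty": 0,"tz": 0.54,"claw": 0.3},
])

```text
time: 3.27
ee_pos: [0.5776, 0.1761, 0.1286]
tool_rot: [2.221, 2.221, 0.002]
ft_force: [0.7, 1.7, 0.7]
width: 0.623
grasp_force: 0.0
```

carry_out([
  {"ax": 0,"ay": 0,"az": 0,"tx": 0,"ty": 0,"tz": 0,"claw": 0.2},
  {"ax": 0,"ay": 0,"az": 0,"tx": 0,"ty": 0,"tz": 0,"claw": 0.2},
  {"ax": 0,"ay": 0,"az": 0,"tx": 0,"ty": 0,"tz": 0,"claw": 0.2},
  {"ax": 0,"ay": 0,"az": 0,"tx": 0,"ty": 0,"tz": 0,"claw": 0.2},
  {"ax": 0,"ay": 0,"az": 0,"tx": 0,"ty": 0,"tz": 0,"claw": 0.2},
])

```text
time: 3.68
ee_pos: [0.5778, 0.1763, 0.1292]
tool_rot: [2.221, 2.22, 0.004]
ft_force: [-2.3, -0.6, 10.4]
width: 0.376
grasp_force: 58.9
```

Gripped at width 0.376 (32 mm, which matches the cap). I'll lift it and carry it to the −y side bottle slot at (0.4925, −0.272).

carry_out([
  {"ax": 0,"ay": 0,"az": 0,"tx": 0,"ty": 0,"tz": -0.15,"claw": 0.2},
  {"ax": 0,"ay": 0,"az": 0,"tx": 0,"ty": 0,"tz": -0.4,"claw": 0.2},
  {"ax": 0,"ay": 0,"az": 0,"tx": 0,"ty": 0,"tz": -0.7,"claw": 0.2},
  {"ax": 0,"ay": 0,"az": 0,"tx": 0,"ty": 0,"tz": -1,"claw": 0.2},
])

```text
time: 4.02
ee_pos: [0.5766, 0.1758, 0.229]
tool_rot: [-2.221, -2.221, 0.001]
ft_force: [0.9, 0.6, -5.2]
width: 0.382
grasp_force: 61.0
```

carry_out([
  {"ax": 0,"ay": 0,"az": 0,"tx": -0.1,"ty": 0,"tz": -0.3,"claw": 0.2},
  {"ax": 0,"ay": 0,"az": 0,"tx": -0.3,"ty": -0.05,"tz": -0.6,"claw": 0.2},
  {"ax": 0,"ay": 0,"az": 0,"tx": -0.5,"ty": -0.1,"tz": -0.9,"claw": 0.2},
  {"ax": 0,"ay": 0,"az": 0,"tx": -0.75,"ty": -0.2,"tz": -1,"claw": 0.2},
  {"ax": 0,"ay": 0,"az": 0,"tx": -1,"ty": -0.25,"tz": -1,"claw": 0.2},
])

```text
time: 4.43
ee_pos: [0.552, 0.0754, 0.3311]
tool_rot: [2.219, 2.22, 0.007]
ft_force: [1.7, -0.1, -4.9]
width: 0.38
grasp_force: 61.1
```

carry_out([
  {"ax": 0,"ay": 0,"az": 0,"tx": -0.3,"ty": -0.08,"tz": -0.05,"claw": 0.2},
  {"ax": 0,"ay": 0,"az": 0,"tx": -0.6,"ty": -0.15,"tz": -0.1,"claw": 0.2},
  {"ax": 0,"ay": 0,"az": 0,"tx": -0.9,"ty": -0.2,"tz": -0.1,"claw": 0.2},
  {"ax": 0,"ay": 0,"az": 0,"tx": -1,"ty": -0.2,"tz": -0.1,"claw": 0.2},
])

```text
time: 4.77
ee_pos: [0.5308, -0.0288, 0.3386]
tool_rot: [2.225, 2.215, -0.001]
ft_force: [-0.5, 0.1, -3.9]
width: 0.375
grasp_force: 61.0
```

carry_out([
  {"ax": 0,"ay": 0,"az": 0,"tx": -0.3,"ty": -0.1,"tz": 0,"claw": 0.2},
  {"ax": 0,"ay": 0,"az": 0,"tx": -0.6,"ty": -0.2,"tz": 0,"claw": 0.2},
  {"ax": 0,"ay": 0,"az": 0,"tx": -0.9,"ty": -0.2,"tz": 0,"claw": 0.2},
  {"ax": 0,"ay": 0,"az": 0,"tx": -1,"ty": -0.2,"tz": 0,"claw": 0.2},
])

```text
time: 5.1
ee_pos: [0.5109, -0.1285, 0.3382]
tool_rot: [2.225, 2.215, -0.001]
ft_force: [-0.3, -0.2, -4.4]
width: 0.374
grasp_force: 61.1
```

carry_out([
  {"ax": 0,"ay": 0,"az": 0,"tx": -0.3,"ty": -0.1,"tz": 0,"claw": 0.2},
  {"ax": 0,"ay": 0,"az": 0,"tx": -0.6,"ty": -0.2,"tz": 0,"claw": 0.2},
  {"ax": 0,"ay": 0,"az": 0,"tx": -0.9,"ty": -0.2,"tz": 0,"claw": 0.2},
  {"ax": 0,"ay": 0,"az": 0,"tx": -1,"ty": -0.2,"tz": 0,"claw": 0.2},
])

```text
time: 5.43
ee_pos: [0.4908, -0.2283, 0.338]
tool_rot: [2.225, 2.216, -0.002]
ft_force: [-0.9, 1.5, -4.6]
width: 0.374
grasp_force: 61.2
```

carry_out([
  {"ax": 0,"ay": 0,"az": 0,"tx": -0.25,"ty": 0.02,"tz": 0,"claw": 0.2},
  {"ax": 0,"ay": 0,"az": 0,"tx": -0.44,"ty": 0.02,"tz": 0,"claw": 0.2},
  {"ax": 0,"ay": 0,"az": 0,"tx": -0.44,"ty": 0.02,"tz": 0,"claw": 0.2},
  {"ax": 0,"ay": 0,"az": 0,"tx": -0.44,"ty": 0.02,"tz": 0,"claw": 0.2},
  {"ax": 0,"ay": 0,"az": 0,"tx": -0.44,"ty": 0.02,"tz": 0,"claw": 0.2},
])

```text
time: 5.85
ee_pos: [0.4941, -0.2674, 0.3375]
tool_rot: [-2.221, -2.222, -0.001]
ft_force: [-0.2, 0.3, -4.7]
width: 0.373
grasp_force: 61.2
```

Run:
```python
from h import *
import cv2
a=ctrl.snapshot('side');b=ctrl.snapshot('scene')
p=np.hstack([cv2.resize(a[90:410,120:360],(400,533)),cv2.resize(b[20:220,130:290],(400,500)).copy()[:533] if 0 else cv2.resize(b[20:233,130:290],(400,533))])
cv2.imwrite('pics/d.png',p);print(ctrl.state()['ee_pos'])
```

```text
[ 0.4942272  -0.26710054  0.33753082]
```

View pics/d.png

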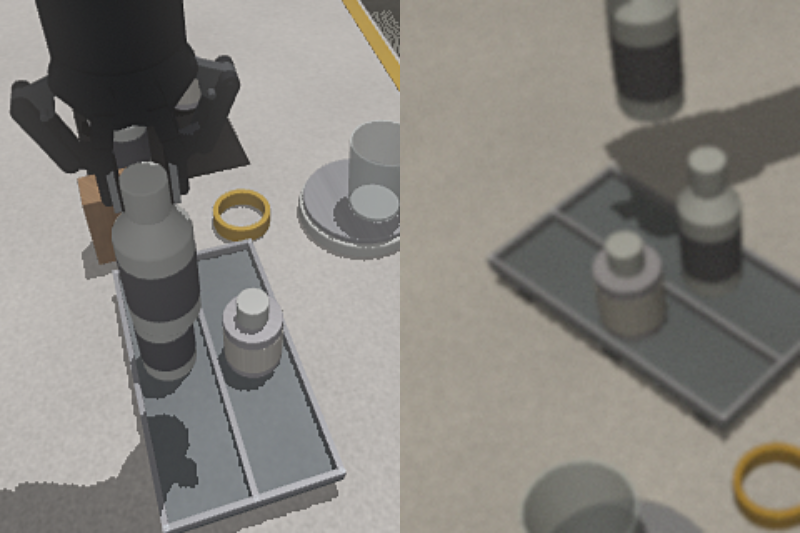

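The bottle hangs upright over the lane. I'll nudge it to y≈−0.274 and descend.

carry_out([
  {"ax": 0,"ay": 0,"az": 0,"tx": -0.07,"ty": -0.02,"tz": 0,"claw": 0.2},
  {"ax": 0,"ay": 0,"az": 0,"tx": -0.07,"ty": -0.02,"tz": 0.2,"claw": 0.2},
  {"ax": 0,"ay": 0,"az": 0,"tx": -0.07,"ty": -0.02,"tz": 0.5,"claw": 0.2},
  {"ax": 0,"ay": 0,"az": 0,"tx": -0.07,"ty": -0.02,"tz": 0.8,"claw": 0.2},
  {"ax": 0,"ay": 0,"az": 0,"tx": -0.07,"ty": -0.02,"tz": 0.9,"claw": 0.2},
])

```text
time: 6.37
ee_pos: [0.4905, -0.2744, 0.2439]
tool_rot: [-2.218, -2.219, 0.003]
ft_force: [-0.6, 0.6, -5.9]
width: 0.378
grasp_force: 61.1
```

carry_out([
  {"ax": 0,"ay": 0,"az": 0,"tx": 0,"ty": 0,"tz": 0,"claw": 0.2},
  {"ax": 0,"ay": 0,"az": 0,"tx": 0,"ty": 0,"tz": 0,"claw": 0.2},
])

```text
time: 6.53
ee_pos: [0.4923, -0.2753, 0.2482]
tool_rot: [2.221, 2.221, 0.0]
ft_force: [0.1, 0.6, -4.1]
width: 0.375
grasp_force: 61.2
```

carry_out([
  {"ax": 0,"ay": 0,"az": 0,"tx": 0,"ty": 0,"tz": 0.25,"claw": 0.2},
  {"ax": 0,"ay": 0,"az": 0,"tx": 0,"ty": 0,"tz": 0.5,"claw": 0.2},
  {"ax": 0,"ay": 0,"az": 0,"tx": 0,"ty": 0,"tz": 0.7,"claw": 0.2},
  {"ax": 0,"ay": 0,"az": 0,"tx": 0,"ty": 0,"tz": 0.8,"claw": 0.2},
  {"ax": 0,"ay": 0,"az": 0,"tx": 0,"ty": 0,"tz": 0.84,"claw": 0.2},
])

```text
time: 6.95
ee_pos: [0.4923, -0.2751, 0.1634]
tool_rot: [2.221, 2.222, 0.0]
ft_force: [0.5, -0.2, -3.8]
width: 0.376
grasp_force: 61.2
```

carry_out([
  {"ax": 0,"ay": 0,"az": 0,"tx": 0,"ty": 0,"tz": 0.02,"claw": 0.2},
  {"ax": 0,"ay": 0,"az": 0,"tx": 0,"ty": 0,"tz": 0.04,"claw": 0.2},
  {"ax": 0,"ay": 0,"az": 0,"tx": 0,"ty": 0,"tz": 0.05,"claw": 0.2},
  {"ax": 0,"ay": 0,"az": 0,"tx": 0,"ty": 0,"tz": 0.05,"claw": 0.2},
])

```text
time: 7.28
ee_pos: [0.4924, -0.2752, 0.1591]
tool_rot: [2.221, 2.221, 0.001]
ft_force: [1.3, -0.3, -4.0]
width: 0.375
grasp_force: 61.2
```

Not in contact yet, so I'll lower it a little more.

carry_out([
  {"ax": 0,"ay": 0,"az": 0,"tx": 0,"ty": 0,"tz": 0.01,"claw": 0.2},
  {"ax": 0,"ay": 0,"az": 0,"tx": 0,"ty": 0,"tz": 0.02,"claw": 0.2},
  {"ax": 0,"ay": 0,"az": 0,"tx": 0,"ty": 0,"tz": 0.03,"claw": 0.2},
  {"ax": 0,"ay": 0,"az": 0,"tx": 0,"ty": 0,"tz": 0.03,"claw": 0.2},
])

```text
time: 7.62
ee_pos: [0.4923, -0.2754, 0.1562]
tool_rot: [2.221, 2.22, 0.0]
ft_force: [-2.6, 0.3, 8.7]
width: 0.382
grasp_force: 62.9
```

carry_out([
  {"ax": 0,"ay": 0,"az": 0,"tx": 0,"ty": 0,"tz": 0,"claw": 0.45},
  {"ax": 0,"ay": 0,"az": 0,"tx": 0,"ty": 0,"tz": 0,"claw": 0.55},
  {"ax": 0,"ay": 0,"az": 0,"tx": 0,"ty": 0,"tz": 0,"claw": 0.6},
  {"ax": 0,"ay": 0,"az": 0,"tx": 0,"ty": 0,"tz": 0,"claw": 0.6},
  {"ax": 0,"ay": 0,"az": 0,"tx": 0,"ty": 0,"tz": 0,"claw": 0.6},
])

```text
time: 8.03
ee_pos: [0.4921, -0.275, 0.1553]
tool_rot: [2.221, 2.221, 0.0]
ft_force: [-0.3, -0.3, 1.1]
width: 0.6
grasp_force: 0.0
```

carry_out([
  {"ax": 0,"ay": 0,"az": 0,"tx": 0,"ty": 0,"tz": -0.1,"claw": 0.6},
  {"ax": 0,"ay": 0,"az": 0,"tx": 0,"ty": 0,"tz": -0.3,"claw": 0.6},
  {"ax": 0,"ay": 0,"az": 0,"tx": 0,"ty": 0,"tz": -0.6,"claw": 0.6},
  {"ax": 0,"ay": 0,"az": 0,"tx": 0,"ty": 0,"tz": -1,"claw": 0.7},
])

```text
time: 8.37
ee_pos: [0.4909, -0.2745, 0.2555]
tool_rot: [-2.219, -2.219, 0.002]
ft_force: [0.7, 0.6, 0.3]
width: 0.695
grasp_force: 0.0
```

carry_out([
  {"ax": 0,"ay": 0,"az": 0,"tx": 0.4,"ty": 0,"tz": -0.05,"claw": 0.75},
  {"ax": 0,"ay": 0,"az": 0,"tx": 0.8,"ty": 0,"tz": -0.1,"claw": 0.75},
  {"ax": 0,"ay": 0,"az": 0,"tx": 1,"ty": 0,"tz": -0.1,"claw": 0.75},
])

```text
time: 8.62
ee_pos: [0.4925, -0.1713, 0.2674]
tool_rot: [2.218, 2.223, 0.004]
ft_force: [0.5, 0.8, -0.0]
width: 0.751
grasp_force: 0.0
```

carry_out([
  {"ax": 0,"ay": 0,"az": 0,"tx": 0.4,"ty": 0,"tz": 0,"claw": 0.75},
  {"ax": 0,"ay": 0,"az": 0,"tx": 0.8,"ty": 0,"tz": 0,"claw": 0.75},
  {"ax": 0,"ay": 0,"az": 0,"tx": 1,"ty": 0,"tz": 0,"claw": 0.75},
])

```text
time: 8.87
ee_pos: [0.4919, -0.0707, 0.2662]
tool_rot: [-2.218, -2.225, -0.002]
ft_force: [-0.6, 0.8, -0.7]
width: 0.751
grasp_force: 0.0
```

carry_out([
  {"ax": 0,"ay": 0,"az": 0,"tx": 0.4,"ty": 0,"tz": 0,"claw": 0.75},
  {"ax": 0,"ay": 0,"az": 0,"tx": 0.8,"ty": 0,"tz": 0,"claw": 0.75},
  {"ax": 0,"ay": 0,"az": 0,"tx": 1,"ty": 0,"tz": 0,"claw": 0.75},
])

```text
time: 9.12
ee_pos: [0.4917, 0.0294, 0.2662]
tool_rot: [-2.218, -2.225, -0.002]
ft_force: [1.1, 0.9, -0.0]
width: 0.749
grasp_force: 0.0
```

carry_out([
  {"ax": 0,"ay": 0,"az": 0,"tx": 0.4,"ty": -0.1,"tz": 0,"claw": 0.75},
  {"ax": 0,"ay": 0,"az": 0,"tx": 0.8,"ty": -0.2,"tz": 0,"claw": 0.75},
  {"ax": 0,"ay": 0,"az": 0,"tx": 1,"ty": -0.2,"tz": 0,"claw": 0.75},
  {"ax": 0,"ay": 0,"az": 0,"tx": 1,"ty": -0.2,"tz": 0,"claw": 0.75},
])

```text
time: 9.45
ee_pos: [0.4713, 0.1298, 0.2662]
tool_rot: [-2.215, -2.228, -0.003]
ft_force: [0.4, -0.2, -0.2]
width: 0.746
grasp_force: 0.0
```

```bash
python3 w.py m3
```

```text
9.45 [0.47132218 0.12975447 0.26617777] [ 0.059 -0.004  0.06   0.012  0.007 -0.001  0.081] 0.7461587964973808 [[1.0, -0.0062, -0.0017, 0.47], [0.0064, 0.9508, 0.3098, 0.2092], [-0.0003, -0.3098, 0.9508, 0.4079]]
```

Several views agree on (0.471, 0.148) for the left bottle.

carry_out([
  {"ax": 0,"ay": 0,"az": 0,"tx": 0.18,"ty": 0,"tz": 0.1,"claw": 0.75},
  {"ax": 0,"ay": 0,"az": 0,"tx": 0.18,"ty": 0,"tz": 0.4,"claw": 0.75},
  {"ax": 0,"ay": 0,"az": 0,"tx": 0.18,"ty": 0,"tz": 0.75,"claw": 0.75},
  {"ax": 0,"ay": 0,"az": 0,"tx": 0.18,"ty": 0,"tz": 0.85,"claw": 0.75},
  {"ax": 0,"ay": 0,"az": 0,"tx": 0.18,"ty": 0,"tz": 0.85,"claw": 0.75},
])

```text
time: 9.92
ee_pos: [0.4711, 0.1416, 0.1788]
tool_rot: [-2.222, -2.219, 0.006]
ft_force: [-0.1, -0.5, -0.1]
width: 0.751
grasp_force: 0.0
```

```bash
python3 w.py m4
python3 - <<'E'
from h import *
import cv2
c=dict(np.load('m4_c.npz'));a=np.load('m4.npy').min(2)
T=c['T'];R=T[:3,:3]
q=R.T@(np.array([.471,.148,.153])-T[:3,3]);u=c['cx']+c['fx']*q[0]/-q[2];v=c['cy']-c['fy']*q[1]/-q[2];print(u,v)
u,v=int(u),int(v)
print('row',a[v,u-45:u+46:3].tolist());print('row+12',a[v+12,u-45:u+46:3].tolist())
print('col',a[v-45:v+46:3,u].tolist())
E
```

```text
9.9167 [0.47108266 0.1416187  0.17878606] [ 0.    -0.052 -0.003 -0.053 -0.007  0.059  0.005] 0.7512395556586836 [[1.0, -0.001, 0.0047, 0.471], [-0.0005, 0.9497, 0.3132, 0.2215], [-0.0048, -0.3132, 0.9497, 0.3202]]
276.43667264908936 239.88194964781988
row [128, 129, 127, 127, 132, 120, 129, 197, 194, 194, 232, 235, 233, 234, 233, 234, 234, 234, 233, 234, 235, 236, 234, 230, 158, 225, 228, 227, 225, 228, 232]
row+12 [131, 133, 131, 130, 134, 130, 125, 135, 131, 133, 134, 134, 134, 131, 135, 173, 194, 193, 192, 188, 158, 195, 195, 184, 224, 227, 229, 232, 229, 227, 229]
col [206, 206, 207, 196, 124, 122, 122, 128, 153, 242, 236, 235, 235, 233, 235, 234, 234, 235, 222, 173, 134, 131, 137, 133, 131, 221, 228, 233, 227, 228, 182]
```

The best estimate is y≈0.1455. I'll descend and grip.

carry_out([
  {"ax": 0,"ay": 0,"az": 0,"tx": 0.04,"ty": 0,"tz": 0.15,"claw": 0.75},
  {"ax": 0,"ay": 0,"az": 0,"tx": 0.04,"ty": 0,"tz": 0.35,"claw": 0.75},
  {"ax": 0,"ay": 0,"az": 0,"tx": 0.04,"ty": 0,"tz": 0.49,"claw": 0.75},
  {"ax": 0,"ay": 0,"az": 0,"tx": 0.04,"ty": 0,"tz": 0.49,"claw": 0.75},
  {"ax": 0,"ay": 0,"az": 0,"tx": 0.04,"ty": 0,"tz": 0.49,"claw": 0.5},
])

```text
time: 10.38
ee_pos: [0.4728, 0.1468, 0.1328]
tool_rot: [2.222, 2.22, 0.001]
ft_force: [0.3, 0.7, 0.8]
width: 0.623
grasp_force: 0.0
```

carry_out([
  {"ax": 0,"ay": 0,"az": 0,"tx": 0,"ty": 0,"tz": 0,"claw": 0.2},
  {"ax": 0,"ay": 0,"az": 0,"tx": 0,"ty": 0,"tz": 0,"claw": 0.2},
  {"ax": 0,"ay": 0,"az": 0,"tx": 0,"ty": 0,"tz": 0,"claw": 0.2},
  {"ax": 0,"ay": 0,"az": 0,"tx": 0,"ty": 0,"tz": 0,"claw": 0.2},
  {"ax": 0,"ay": 0,"az": 0,"tx": 0,"ty": 0,"tz": 0,"claw": 0.2},
])

```text
time: 10.8
ee_pos: [0.4729, 0.1473, 0.1332]
tool_rot: [2.221, 2.22, 0.004]
ft_force: [-2.9, -0.6, 14.9]
width: 0.374
grasp_force: 58.1
```

carry_out([
  {"ax": 0,"ay": 0,"az": 0,"tx": 0,"ty": 0,"tz": -0.15,"claw": 0.2},
  {"ax": 0,"ay": 0,"az": 0,"tx": 0,"ty": 0,"tz": -0.4,"claw": 0.2},
  {"ax": 0,"ay": 0,"az": 0,"tx": 0,"ty": 0,"tz": -0.7,"claw": 0.2},
  {"ax": 0,"ay": 0,"az": 0,"tx": 0,"ty": 0,"tz": -1,"claw": 0.2},
])

```text
time: 11.13
ee_pos: [0.4717, 0.1468, 0.2334]
tool_rot: [-2.222, -2.221, -0.0]
ft_force: [0.8, 0.2, -4.0]
width: 0.377
grasp_force: 60.8
```

carry_out([
  {"ax": 0,"ay": 0,"az": 0,"tx": 0,"ty": 0,"tz": -0.35,"claw": 0.2},
  {"ax": 0,"ay": 0,"az": 0,"tx": 0,"ty": 0,"tz": -0.7,"claw": 0.2},
  {"ax": 0,"ay": 0,"az": 0,"tx": -0.1,"ty": 0,"tz": -0.8,"claw": 0.2},
  {"ax": 0,"ay": 0,"az": 0,"tx": -0.4,"ty": 0,"tz": -0.8,"claw": 0.2},
  {"ax": 0,"ay": 0,"az": 0,"tx": -0.8,"ty": 0,"tz": -0.8,"claw": 0.2},
])

```text
time: 11.55
ee_pos: [0.472, 0.0681, 0.3127]
tool_rot: [2.216, 2.226, 0.004]
ft_force: [1.6, 0.1, -3.7]
width: 0.373
grasp_force: 60.9
```

carry_out([
  {"ax": 0,"ay": 0,"az": 0,"tx": -0.35,"ty": 0.05,"tz": 0,"claw": 0.2},
  {"ax": 0,"ay": 0,"az": 0,"tx": -0.7,"ty": 0.09,"tz": 0,"claw": 0.2},
  {"ax": 0,"ay": 0,"az": 0,"tx": -1,"ty": 0.09,"tz": 0,"claw": 0.2},
])

```text
time: 11.8
ee_pos: [0.4808, -0.0358, 0.3119]
tool_rot: [2.222, 2.22, 0.001]
ft_force: [1.1, -0.1, -4.2]
width: 0.373
grasp_force: 60.9
```

carry_out([
  {"ax": 0,"ay": 0,"az": 0,"tx": -0.35,"ty": 0,"tz": 0,"claw": 0.2},
  {"ax": 0,"ay": 0,"az": 0,"tx": -0.7,"ty": 0,"tz": 0,"claw": 0.2},
  {"ax": 0,"ay": 0,"az": 0,"tx": -0.95,"ty": 0,"tz": 0.1,"claw": 0.2},
  {"ax": 0,"ay": 0,"az": 0,"tx": -0.95,"ty": 0,"tz": 0.3,"claw": 0.2},
  {"ax": 0,"ay": 0,"az": 0,"tx": -0.95,"ty": 0,"tz": 0.3,"claw": 0.2},
])

```text
time: 12.22
ee_pos: [0.4792, -0.1294, 0.2792]
tool_rot: [-2.223, -2.216, 0.003]
ft_force: [-1.1, 0.5, -4.9]
width: 0.373
grasp_force: 60.9
```

carry_out([
  {"ax": 0,"ay": 0,"az": 0,"tx": 0,"ty": 0,"tz": 0,"claw": 0.2},
  {"ax": 0,"ay": 0,"az": 0,"tx": 0,"ty": 0,"tz": 0,"claw": 0.2},
])

```text
time: 12.38
ee_pos: [0.4812, -0.1274, 0.2823]
tool_rot: [2.22, 2.222, 0.001]
ft_force: [-0.3, 0.0, -3.7]
width: 0.374
grasp_force: 60.9
```

```bash
python3 w.py p2
python3 - <<'E'
from h import *
import cv2
c=ctrl.calibration('wrist');T=np.array(c['T'])
S=ctrl.snapshot('scene');cv2.imwrite('pics/s2.png',S);np.save('s2.npy',S)
E
```

```text
12.3833 [ 0.481247   -0.12738597  0.28234606] [-0.006 -0.006 -0.001 -0.005  0.002 -0.005  0.002] 0.3738950578879379 [[1.0, -0.0015, -0.0002, 0.4803], [0.0015, 0.9504, 0.3112, -0.0478], [-0.0003, -0.3112, 0.9504, 0.4239]]
```

carry_out([
  {"ax": 0,"ay": 0,"az": 0,"tx": -0.07,"ty": 0,"tz": 0.1,"claw": 0.2},
  {"ax": 0,"ay": 0,"az": 0,"tx": -0.07,"ty": 0,"tz": 0.4,"claw": 0.2},
  {"ax": 0,"ay": 0,"az": 0,"tx": -0.07,"ty": 0,"tz": 0.7,"claw": 0.2},
  {"ax": 0,"ay": 0,"az": 0,"tx": -0.07,"ty": 0,"tz": 0.85,"claw": 0.2},
  {"ax": 0,"ay": 0,"az": 0,"tx": -0.07,"ty": 0,"tz": 0.9,"claw": 0.2},
])

```text
time: 12.9
ee_pos: [0.4798, -0.1349, 0.1888]
tool_rot: [-2.219, -2.22, 0.003]
ft_force: [-0.3, 0.3, -4.1]
width: 0.367
grasp_force: 60.9
```

carry_out([
  {"ax": 0,"ay": 0,"az": 0,"tx": 0,"ty": 0,"tz": 0.1,"claw": 0.2},
  {"ax": 0,"ay": 0,"az": 0,"tx": 0,"ty": 0,"tz": 0.2,"claw": 0.2},
  {"ax": 0,"ay": 0,"az": 0,"tx": 0,"ty": 0,"tz": 0.26,"claw": 0.2},
  {"ax": 0,"ay": 0,"az": 0,"tx": 0,"ty": 0,"tz": 0.28,"claw": 0.2},
  {"ax": 0,"ay": 0,"az": 0,"tx": 0,"ty": 0,"tz": 0.28,"claw": 0.2},
])

```text
time: 13.32
ee_pos: [0.481, -0.135, 0.1632]
tool_rot: [-2.221, -2.221, 0.0]
ft_force: [-0.4, 0.1, -3.8]
width: 0.375
grasp_force: 61.1
```

carry_out([
  {"ax": 0,"ay": 0,"az": 0,"tx": 0,"ty": 0,"tz": 0.015,"claw": 0.2},
  {"ax": 0,"ay": 0,"az": 0,"tx": 0,"ty": 0,"tz": 0.03,"claw": 0.2},
  {"ax": 0,"ay": 0,"az": 0,"tx": 0,"ty": 0,"tz": 0.03,"claw": 0.2},
  {"ax": 0,"ay": 0,"az": 0,"tx": 0,"ty": 0,"tz": 0.03,"claw": 0.2},
])

```text
time: 13.65
ee_pos: [0.4811, -0.1351, 0.1605]
tool_rot: [2.221, 2.221, 0.0]
ft_force: [0.1, 0.2, -2.1]
width: 0.372
grasp_force: 61.2
```

carry_out([
  {"ax": 0,"ay": 0,"az": 0,"tx": 0,"ty": 0,"tz": 0.01,"claw": 0.2},
  {"ax": 0,"ay": 0,"az": 0,"tx": 0,"ty": 0,"tz": 0.01,"claw": 0.2},
  {"ax": 0,"ay": 0,"az": 0,"tx": 0,"ty": 0,"tz": 0.01,"claw": 0.45},
  {"ax": 0,"ay": 0,"az": 0,"tx": 0,"ty": 0,"tz": 0.01,"claw": 0.6},
  {"ax": 0,"ay": 0,"az": 0,"tx": 0,"ty": 0,"tz": 0.01,"claw": 0.6},
])

```text
time: 14.07
ee_pos: [0.4812, -0.1351, 0.1594]
tool_rot: [2.221, 2.221, 0.0]
ft_force: [0.0, -0.1, 0.2]
width: 0.597
grasp_force: 0.0
```

carry_out([
  {"ax": 0,"ay": 0,"az": 0,"tx": 0,"ty": 0,"tz": 0,"claw": 0.6},
  {"ax": 0,"ay": 0,"az": 0,"tx": 0,"ty": 0,"tz": -0.1,"claw": 0.6},
  {"ax": 0,"ay": 0,"az": 0,"tx": 0,"ty": 0,"tz": -0.3,"claw": 0.6},
  {"ax": 0,"ay": 0,"az": 0,"tx": 0,"ty": 0,"tz": -0.6,"claw": 0.6},
  {"ax": 0,"ay": 0,"az": 0,"tx": 0,"ty": 0,"tz": -1,"claw": 0.7},
])

```text
time: 14.48
ee_pos: [0.4799, -0.1348, 0.2597]
tool_rot: [-2.22, -2.22, 0.003]
ft_force: [0.6, -0.9, -0.1]
width: 0.696
grasp_force: 0.0
```

carry_out([
  {"ax": 0,"ay": 0,"az": 0,"tx": 0.4,"ty": 0,"tz": 0,"claw": 0.75},
  {"ax": 0,"ay": 0,"az": 0,"tx": 0.8,"ty": 0,"tz": 0,"claw": 0.75},
  {"ax": 0,"ay": 0,"az": 0,"tx": 1,"ty": 0,"tz": 0,"claw": 0.75},
])

```text
time: 14.73
ee_pos: [0.481, -0.0312, 0.2607]
tool_rot: [2.219, 2.224, 0.003]
ft_force: [0.1, 0.1, -0.5]
width: 0.75
grasp_force: 0.0
```

carry_out([
  {"ax": 0,"ay": 0,"az": 0,"tx": 0.4,"ty": 0,"tz": 0,"claw": 0.75},
  {"ax": 0,"ay": 0,"az": 0,"tx": 0.8,"ty": 0,"tz": 0,"claw": 0.75},
  {"ax": 0,"ay": 0,"az": 0,"tx": 1,"ty": 0,"tz": 0,"claw": 0.75},
])

```text
time: 14.98
ee_pos: [0.4806, 0.0694, 0.2602]
tool_rot: [-2.218, -2.225, -0.002]
ft_force: [-0.4, -0.2, 0.2]
width: 0.745
grasp_force: 0.0
```

carry_out([
  {"ax": 0,"ay": 0,"az": 0,"tx": 0.4,"ty": -0.1,"tz": 0,"claw": 0.75},
  {"ax": 0,"ay": 0,"az": 0,"tx": 0.8,"ty": -0.3,"tz": 0,"claw": 0.75},
  {"ax": 0,"ay": 0,"az": 0,"tx": 1,"ty": -0.4,"tz": 0,"claw": 0.75},
])

```text
time: 15.23
ee_pos: [0.4393, 0.1684, 0.26]
tool_rot: [-2.218, -2.224, -0.001]
ft_force: [0.8, 0.6, 0.7]
width: 0.749
grasp_force: 0.0
```

carry_out([
  {"ax": 0,"ay": 0,"az": 0,"tx": 0.35,"ty": 0,"tz": 0,"claw": 0.75},
  {"ax": 0,"ay": 0,"az": 0,"tx": 0.7,"ty": 0,"tz": 0.2,"claw": 0.75},
  {"ax": 0,"ay": 0,"az": 0,"tx": 0.7,"ty": 0,"tz": 0.4,"claw": 0.75},
  {"ax": 0,"ay": 0,"az": 0,"tx": 0.7,"ty": 0,"tz": 0.5,"claw": 0.75},
  {"ax": 0,"ay": 0,"az": 0,"tx": 0.7,"ty": 0,"tz": 0.5,"claw": 0.75},
])

```text
time: 15.65
ee_pos: [0.4402, 0.2341, 0.208]
tool_rot: [-2.221, -2.221, 0.005]
ft_force: [0.1, -0.6, -0.4]
width: 0.749
grasp_force: 0.0
```

```bash
cat > cap.py <<'E'
import sys,cv2
from h import *
n=sys.argv[1];P=np.array([float(x) for x in sys.argv[2:5]])
c=dict(np.load(n+'_c.npz'));a=np.load(n+'.npy').min(2)
T=c['T'];q=T[:3,:3].T@(P-T[:3,3]);u=c['cx']-c['fx']*q[0]/q[2];v=c['cy']+c['fy']*q[1]/q[2]
print('exp px',u,v,'exp dia',.034*c['fx']/-q[2])
t=np.uint8(a>222)
k,l,s,ce=cv2.connectedComponentsWithStats(t)
for i in range(1,k):
    x,y,W,H,A=s[i]
    if A>300 and abs(x+W/2-u)<80 and abs(y+H/2-v)<80: print('blob',s[i],ray(c,x+W/2-.5,y+H/2-.5,P[2]).round(4))
u,v=int(u),int(v)
print('row',a[v,u-45:u+46:3].tolist());print('col',a[v-45:v+46:3,u].tolist())
E
python3 w.py m5; python3 cap.py m5 .441 .27 .103
```

```text
15.65 [0.44020811 0.2340873  0.20799047] [ 0.022 -0.039  0.006 -0.031 -0.008  0.048  0.009] 0.7491818708681094 [[1.0, -0.0017, 0.0032, 0.4398], [0.0006, 0.9496, 0.3133, 0.314], [-0.0036, -0.3133, 0.9496, 0.3494]]
exp px 277.4670707742304 167.77610611380507 exp dia 41.41501369773524
blob [   11     0   549   323 61868] [0.4471 0.2756 0.103 ]
blob [ 244  127   65   59 2497] [0.4398 0.2796 0.103 ]
row [226, 73, 29, 84, 218, 219, 222, 155, 198, 238, 237, 237, 238, 237, 238, 239, 238, 240, 239, 239, 241, 223, 228, 226, 224, 225, 105, 30, 30, 38, 33]
col [91, 186, 236, 232, 233, 236, 232, 188, 176, 243, 241, 241, 242, 240, 240, 239, 238, 238, 236, 235, 235, 225, 217, 210, 175, 33, 28, 35, 27, 28, 10]
```

The tin cap is at (0.4395, 0.2705).

carry_out([
  {"ax": 0,"ay": 0,"az": 0,"tx": 0.2,"ty": 0,"tz": 0,"claw": 0.75},
  {"ax": 0,"ay": 0,"az": 0,"tx": 0.36,"ty": 0,"tz": 0.1,"claw": 0.75},
  {"ax": 0,"ay": 0,"az": 0,"tx": 0.36,"ty": 0,"tz": 0.4,"claw": 0.75},
  {"ax": 0,"ay": 0,"az": 0,"tx": 0.36,"ty": 0,"tz": 0.7,"claw": 0.75},
  {"ax": 0,"ay": 0,"az": 0,"tx": 0.36,"ty": 0,"tz": 0.8,"claw": 0.75},
])

```text
time: 16.12
ee_pos: [0.4407, 0.2696, 0.1276]
tool_rot: [2.223, 2.22, -0.004]
ft_force: [-0.8, -0.3, -0.3]
width: 0.748
grasp_force: 0.0
```

carry_out([
  {"ax": 0,"ay": 0,"az": 0,"tx": 0,"ty": 0,"tz": 0,"claw": 0.75},
  {"ax": 0,"ay": 0,"az": 0,"tx": 0,"ty": 0,"tz": 0,"claw": 0.75},
])

```text
time: 16.28
ee_pos: [0.4417, 0.2706, 0.1306]
tool_rot: [2.223, 2.22, 0.001]
ft_force: [-0.1, 0.0, 1.2]
width: 0.749
grasp_force: 0.0
```

carry_out([
  {"ax": 0,"ay": 0,"az": 0,"tx": 0,"ty": -0.02,"tz": 0.2,"claw": 0.75},
  {"ax": 0,"ay": 0,"az": 0,"tx": 0,"ty": -0.02,"tz": 0.4,"claw": 0.75},
  {"ax": 0,"ay": 0,"az": 0,"tx": 0,"ty": -0.02,"tz": 0.49,"claw": 0.75},
  {"ax": 0,"ay": 0,"az": 0,"tx": 0,"ty": -0.02,"tz": 0.49,"claw": 0.75},
  {"ax": 0,"ay": 0,"az": 0,"tx": 0,"ty": -0.02,"tz": 0.49,"claw": 0.5},
])

```text
time: 16.7
ee_pos: [0.4396, 0.2711, 0.0815]
tool_rot: [2.222, 2.221, 0.001]
ft_force: [0.1, -0.4, 0.2]
width: 0.628
grasp_force: 0.0
```

carry_out([
  {"ax": 0,"ay": 0,"az": 0,"tx": 0,"ty": 0,"tz": 0,"claw": 0.2},
  {"ax": 0,"ay": 0,"az": 0,"tx": 0,"ty": 0,"tz": 0,"claw": 0.2},
  {"ax": 0,"ay": 0,"az": 0,"tx": 0,"ty": 0,"tz": 0,"claw": 0.2},
  {"ax": 0,"ay": 0,"az": 0,"tx": 0,"ty": 0,"tz": 0,"claw": 0.2},
  {"ax": 0,"ay": 0,"az": 0,"tx": 0,"ty": 0,"tz": 0,"claw": 0.2},
])

```text
time: 17.12
ee_pos: [0.44, 0.2714, 0.0818]
tool_rot: [2.221, 2.221, 0.004]
ft_force: [0.7, -1.8, 10.5]
width: 0.377
grasp_force: 58.6
```

carry_out([
  {"ax": 0,"ay": 0,"az": 0,"tx": 0,"ty": 0,"tz": -0.15,"claw": 0.2},
  {"ax": 0,"ay": 0,"az": 0,"tx": 0,"ty": 0,"tz": -0.4,"claw": 0.2},
  {"ax": 0,"ay": 0,"az": 0,"tx": 0,"ty": 0,"tz": -0.7,"claw": 0.2},
  {"ax": 0,"ay": 0,"az": 0,"tx": 0,"ty": 0,"tz": -1,"claw": 0.2},
])

```text
time: 17.45
ee_pos: [0.4385, 0.2706, 0.1819]
tool_rot: [-2.221, -2.221, 0.001]
ft_force: [0.5, 0.6, -4.9]
width: 0.375
grasp_force: 61.7
```

carry_out([
  {"ax": 0,"ay": 0,"az": 0,"tx": 0,"ty": 0,"tz": -0.35,"claw": 0.2},
  {"ax": 0,"ay": 0,"az": 0,"tx": -0.2,"ty": 0.1,"tz": -0.7,"claw": 0.2},
  {"ax": 0,"ay": 0,"az": 0,"tx": -0.5,"ty": 0.2,"tz": -1,"claw": 0.2},
  {"ax": 0,"ay": 0,"az": 0,"tx": -0.8,"ty": 0.4,"tz": -1,"claw": 0.2},
  {"ax": 0,"ay": 0,"az": 0,"tx": -1,"ty": 0.6,"tz": -1,"claw": 0.2},
])

```text
time: 17.87
ee_pos: [0.4999, 0.1681, 0.2832]
tool_rot: [2.221, 2.219, 0.005]
ft_force: [1.2, 0.3, -6.2]
width: 0.375
grasp_force: 61.8
```

carry_out([
  {"ax": 0,"ay": 0,"az": 0,"tx": -0.3,"ty": 0.2,"tz": -0.1,"claw": 0.2},
  {"ax": 0,"ay": 0,"az": 0,"tx": -0.6,"ty": 0.4,"tz": -0.1,"claw": 0.2},
  {"ax": 0,"ay": 0,"az": 0,"tx": -0.9,"ty": 0.6,"tz": -0.1,"claw": 0.2},
  {"ax": 0,"ay": 0,"az": 0,"tx": -1,"ty": 0.7,"tz": -0.1,"claw": 0.2},
])

```text
time: 18.2
ee_pos: [0.5705, 0.0655, 0.2909]
tool_rot: [2.226, 2.214, -0.001]
ft_force: [-0.2, 0.1, -6.7]
width: 0.375
grasp_force: 61.8
```

carry_out([
  {"ax": 0,"ay": 0,"az": 0,"tx": -0.35,"ty": 0,"tz": 0,"claw": 0.2},
  {"ax": 0,"ay": 0,"az": 0,"tx": -0.7,"ty": 0.1,"tz": 0,"claw": 0.2},
  {"ax": 0,"ay": 0,"az": 0,"tx": -1,"ty": 0.1,"tz": 0,"claw": 0.2},
])

```text
time: 18.45
ee_pos: [0.5795, -0.0313, 0.2907]
tool_rot: [2.222, 2.221, -0.0]
ft_force: [0.7, -0.8, -6.6]
width: 0.379
grasp_force: 62.0
```

carry_out([
  {"ax": 0,"ay": 0,"az": 0,"tx": -0.35,"ty": 0,"tz": 0,"claw": 0.2},
  {"ax": 0,"ay": 0,"az": 0,"tx": -0.7,"ty": 0,"tz": 0,"claw": 0.2},
  {"ax": 0,"ay": 0,"az": 0,"tx": -1,"ty": 0,"tz": 0,"claw": 0.2},
])

```text
time: 18.7
ee_pos: [0.5782, -0.1314, 0.2908]
tool_rot: [2.222, 2.22, -0.001]
ft_force: [0.3, 0.8, -5.7]
width: 0.378
grasp_force: 62.1
```

carry_out([
  {"ax": 0,"ay": 0,"az": 0,"tx": -0.35,"ty": 0,"tz": 0,"claw": 0.2},
  {"ax": 0,"ay": 0,"az": 0,"tx": -0.7,"ty": 0,"tz": 0,"claw": 0.2},
  {"ax": 0,"ay": 0,"az": 0,"tx": -1,"ty": 0,"tz": 0,"claw": 0.2},
])

```text
time: 18.95
ee_pos: [0.5782, -0.2314, 0.2908]
tool_rot: [2.222, 2.22, -0.001]
ft_force: [0.7, 0.7, -6.2]
width: 0.372
grasp_force: 62.1
```

carry_out([
  {"ax": 0,"ay": 0,"az": 0,"tx": -0.3,"ty": 0,"tz": 0,"claw": 0.2},
  {"ax": 0,"ay": 0,"az": 0,"tx": -0.6,"ty": 0,"tz": 0,"claw": 0.2},
  {"ax": 0,"ay": 0,"az": 0,"tx": -0.6,"ty": 0,"tz": 0,"claw": 0.2},
  {"ax": 0,"ay": 0,"az": 0,"tx": -0.6,"ty": 0,"tz": 0,"claw": 0.2},
  {"ax": 0,"ay": 0,"az": 0,"tx": -0.6,"ty": 0,"tz": 0,"claw": 0.2},
])

```text
time: 19.37
ee_pos: [0.5788, -0.2885, 0.2904]
tool_rot: [-2.221, -2.221, -0.001]
ft_force: [-0.5, 0.3, -5.8]
width: 0.379
grasp_force: 62.0
```

```bash
python3 w.py s6; for p in ".492 -.275 .18" ".487 -.205 .18" ".481 -.135 .18" ".577 -.222 .13"; do python3 cap.py s6 $p; done
```

```text
19.3667 [ 0.57880469 -0.28846967  0.29038369] [-0.016 -0.005 -0.008  0.005  0.003 -0.003 -0.001] 0.3793675741520544 [[1.0, -0.001, 0.0011, 0.5781], [0.0006, 0.9506, 0.3106, -0.2089], [-0.0013, -0.3106, 0.9506, 0.4321]]
exp px 175.46853795850686 192.82253011843372 exp dia 39.44070675933657
row [103, 101, 103, 98, 101, 100, 94, 97, 106, 178, 190, 188, 190, 189, 192, 192, 188, 191, 194, 195, 195, 165, 83, 78, 136, 143, 144, 146, 143, 128, 100]
col [142, 145, 150, 142, 159, 155, 153, 152, 130, 89, 180, 193, 197, 194, 190, 192, 193, 192, 188, 191, 189, 189, 131, 97, 101, 100, 104, 105, 97, 98, 100]
exp px 160.11679631109047 106.94987907470633 exp dia 43.03540345958375
row [176, 175, 175, 184, 177, 184, 182, 178, 178, 188, 192, 193, 190, 194, 192, 194, 196, 199, 199, 198, 202, 192, 91, 83, 91, 141, 156, 156, 155, 158, 155]
col [121, 84, 80, 83, 85, 89, 144, 152, 153, 153, 199, 197, 195, 194, 194, 194, 194, 193, 192, 189, 190, 192, 192, 178, 149, 187, 180, 178, 185, 185, 188]
exp px 140.2940648868367 3.8540407522239946 exp dia 47.35082435918008
row [170, 174, 169, 165, 169, 175, 172, 169, 184, 182, 181, 182, 186, 181, 180, 185, 188, 187, 191, 193, 193, 184, 81, 107, 153, 159, 160, 157, 158, 155, 152]
col []
exp px 274.27245442747034 126.50654408522236 exp dia 35.24511220953153
row [114, 109, 110, 159, 135, 89, 182, 185, 187, 118, 195, 206, 204, 203, 206, 210, 206, 209, 213, 208, 206, 182, 193, 193, 199, 142, 175, 183, 173, 179, 180]
col [123, 120, 117, 123, 125, 199, 201, 203, 201, 184, 210, 214, 211, 209, 206, 210, 205, 203, 202, 201, 201, 134, 178, 181, 181, 107, 113, 113, 116, 117, 112]
```

The placed bottles look right: row spacing is about 68 mm and the shelf tin is at (0.577, −0.222). I'll lower the tin at (0.5825, −0.294).

carry_out([
  {"ax": 0,"ay": 0,"az": 0,"tx": -0.055,"ty": 0.035,"tz": 0,"claw": 0.2},
  {"ax": 0,"ay": 0,"az": 0,"tx": -0.055,"ty": 0.035,"tz": 0.2,"claw": 0.2},
  {"ax": 0,"ay": 0,"az": 0,"tx": -0.055,"ty": 0.035,"tz": 0.5,"claw": 0.2},
  {"ax": 0,"ay": 0,"az": 0,"tx": -0.055,"ty": 0.035,"tz": 0.8,"claw": 0.2},
  {"ax": 0,"ay": 0,"az": 0,"tx": -0.055,"ty": 0.035,"tz": 0.9,"claw": 0.2},
])

```text
time: 19.83
ee_pos: [0.5813, -0.2932, 0.1965]
tool_rot: [-2.217, -2.22, 0.003]
ft_force: [-1.0, 0.7, -6.9]
width: 0.377
grasp_force: 61.9
```

carry_out([
  {"ax": 0,"ay": 0,"az": 0,"tx": 0,"ty": 0,"tz": 0,"claw": 0.2},
  {"ax": 0,"ay": 0,"az": 0,"tx": 0,"ty": 0,"tz": 0,"claw": 0.2},
])

```text
time: 20.0
ee_pos: [0.583, -0.2945, 0.2012]
tool_rot: [2.221, 2.222, 0.0]
ft_force: [-0.3, -0.0, -5.0]
width: 0.374
grasp_force: 61.9
```

carry_out([
  {"ax": 0,"ay": 0,"az": 0,"tx": 0,"ty": 0,"tz": 0.25,"claw": 0.2},
  {"ax": 0,"ay": 0,"az": 0,"tx": 0,"ty": 0,"tz": 0.5,"claw": 0.2},
  {"ax": 0,"ay": 0,"az": 0,"tx": 0,"ty": 0,"tz": 0.7,"claw": 0.2},
  {"ax": 0,"ay": 0,"az": 0,"tx": 0,"ty": 0,"tz": 0.83,"claw": 0.2},
  {"ax": 0,"ay": 0,"az": 0,"tx": 0,"ty": 0,"tz": 0.88,"claw": 0.2},
])

```text
time: 20.42
ee_pos: [0.5827, -0.2945, 0.1121]
tool_rot: [-2.221, -2.222, 0.0]
ft_force: [-0.5, 0.5, -6.2]
width: 0.375
grasp_force: 61.9
```

carry_out([
  {"ax": 0,"ay": 0,"az": 0,"tx": 0,"ty": 0,"tz": 0.02,"claw": 0.2},
  {"ax": 0,"ay": 0,"az": 0,"tx": 0,"ty": 0,"tz": 0.03,"claw": 0.2},
  {"ax": 0,"ay": 0,"az": 0,"tx": 0,"ty": 0,"tz": 0.03,"claw": 0.2},
  {"ax": 0,"ay": 0,"az": 0,"tx": 0,"ty": 0,"tz": 0.03,"claw": 0.2},
])

```text
time: 20.75
ee_pos: [0.583, -0.2948, 0.1105]
tool_rot: [2.221, 2.22, 0.001]
ft_force: [0.4, -0.6, -5.6]
width: 0.368
grasp_force: 61.9
```

carry_out([
  {"ax": 0,"ay": 0,"az": 0,"tx": 0,"ty": 0,"tz": 0.01,"claw": 0.2},
  {"ax": 0,"ay": 0,"az": 0,"tx": 0,"ty": 0,"tz": 0.02,"claw": 0.2},
  {"ax": 0,"ay": 0,"az": 0,"tx": 0,"ty": 0,"tz": 0.02,"claw": 0.2},
  {"ax": 0,"ay": 0,"az": 0,"tx": 0,"ty": 0,"tz": 0.02,"claw": 0.2},
])

```text
time: 21.08
ee_pos: [0.5834, -0.2949, 0.1089]
tool_rot: [2.22, 2.22, 0.002]
ft_force: [-1.4, 0.8, 10.8]
width: 0.371
grasp_force: 63.7
```

carry_out([
  {"ax": 0,"ay": 0,"az": 0,"tx": 0,"ty": 0,"tz": 0,"claw": 0.45},
  {"ax": 0,"ay": 0,"az": 0,"tx": 0,"ty": 0,"tz": 0,"claw": 0.55},
  {"ax": 0,"ay": 0,"az": 0,"tx": 0,"ty": 0,"tz": 0,"claw": 0.55},
  {"ax": 0,"ay": 0,"az": 0,"tx": 0,"ty": 0,"tz": 0,"claw": 0.55},
])

```text
time: 21.42
ee_pos: [0.5826, -0.2946, 0.1074]
tool_rot: [2.221, 2.221, 0.0]
ft_force: [-0.4, 0.2, -0.1]
width: 0.553
grasp_force: 0.0
```

carry_out([
  {"ax": 0,"ay": 0,"az": 0,"tx": 0,"ty": 0,"tz": -0.1,"claw": 0.55},
  {"ax": 0,"ay": 0,"az": 0,"tx": 0,"ty": 0,"tz": -0.3,"claw": 0.55},
  {"ax": 0,"ay": 0,"az": 0,"tx": 0,"ty": 0,"tz": -0.65,"claw": 0.55},
  {"ax": 0,"ay": 0,"az": 0,"tx": 0,"ty": 0,"tz": -1,"claw": 0.55},
])

```text
time: 21.75
ee_pos: [0.5819, -0.2943, 0.2086]
tool_rot: [-2.221, -2.22, 0.001]
ft_force: [-0.0, 0.1, -0.6]
width: 0.549
grasp_force: 0.0
```

carry_out([
  {"ax": 0,"ay": 0,"az": 0,"tx": 0.3,"ty": 0,"tz": -0.25,"claw": 0.75},
  {"ax": 0,"ay": 0,"az": 0,"tx": 0.6,"ty": 0,"tz": -0.5,"claw": 0.75},
  {"ax": 0,"ay": 0,"az": 0,"tx": 1,"ty": 0,"tz": -0.5,"claw": 0.75},
])

```text
time: 22.0
ee_pos: [0.5837, -0.196, 0.2629]
tool_rot: [2.221, 2.213, 0.005]
ft_force: [2.0, -0.2, -0.9]
width: 0.751
grasp_force: 0.0
```

carry_out([
  {"ax": 0,"ay": 0,"az": 0,"tx": 0.4,"ty": 0,"tz": 0,"claw": 0.75},
  {"ax": 0,"ay": 0,"az": 0,"tx": 0.8,"ty": 0,"tz": 0,"claw": 0.75},
  {"ax": 0,"ay": 0,"az": 0,"tx": 1,"ty": 0,"tz": 0,"claw": 0.75},
])

```text
time: 22.25
ee_pos: [0.5825, -0.0893, 0.2584]
tool_rot: [-2.217, -2.226, -0.003]
ft_force: [0.4, 0.2, 0.4]
width: 0.749
grasp_force: 0.0
```

carry_out([
  {"ax": 0,"ay": 0,"az": 0,"tx": 0.4,"ty": 0,"tz": 0,"claw": 0.75},
  {"ax": 0,"ay": 0,"az": 0,"tx": 0.8,"ty": 0,"tz": 0,"claw": 0.75},
  {"ax": 0,"ay": 0,"az": 0,"tx": 1,"ty": 0,"tz": 0,"claw": 0.75},
])

```text
time: 22.5
ee_pos: [0.5822, 0.0106, 0.2582]
tool_rot: [-2.217, -2.225, -0.003]
ft_force: [-0.4, 0.4, 0.2]
width: 0.75
grasp_force: 0.0
```

carry_out([
  {"ax": 0,"ay": 0,"az": 0,"tx": 0.4,"ty": 0,"tz": 0,"claw": 0.75},
  {"ax": 0,"ay": 0,"az": 0,"tx": 0.8,"ty": 0,"tz": 0,"claw": 0.75},
  {"ax": 0,"ay": 0,"az": 0,"tx": 1,"ty": 0,"tz": 0,"claw": 0.75},
])

```text
time: 22.75
ee_pos: [0.5819, 0.1106, 0.2582]
tool_rot: [-2.217, -2.225, -0.003]
ft_force: [0.2, 1.0, -0.5]
width: 0.755
grasp_force: 0.0
```

carry_out([
  {"ax": 0,"ay": 0,"az": 0,"tx": 0.4,"ty": -0.1,"tz": 0,"claw": 0.75},
  {"ax": 0,"ay": 0,"az": 0,"tx": 0.8,"ty": -0.1,"tz": 0,"claw": 0.75},
  {"ax": 0,"ay": 0,"az": 0,"tx": 1,"ty": -0.1,"tz": 0,"claw": 0.75},
])

```text
time: 23.0
ee_pos: [0.5713, 0.2106, 0.2582]
tool_rot: [-2.216, -2.225, -0.003]
ft_force: [0.2, 0.7, -0.8]
width: 0.749
grasp_force: 0.0
```

carry_out([
  {"ax": 0,"ay": 0,"az": 0,"tx": 0.35,"ty": 0,"tz": 0,"claw": 0.75},
  {"ax": 0,"ay": 0,"az": 0,"tx": 0.6,"ty": 0,"tz": 0.1,"claw": 0.75},
  {"ax": 0,"ay": 0,"az": 0,"tx": 0.6,"ty": 0,"tz": 0.4,"claw": 0.75},
  {"ax": 0,"ay": 0,"az": 0,"tx": 0.6,"ty": 0,"tz": 0.5,"claw": 0.75},
  {"ax": 0,"ay": 0,"az": 0,"tx": 0.6,"ty": 0,"tz": 0.5,"claw": 0.75},
])

```text
time: 23.42
ee_pos: [0.5715, 0.2643, 0.2053]
tool_rot: [-2.221, -2.221, 0.007]
ft_force: [-0.2, -1.1, -0.2]
width: 0.747
grasp_force: 0.0
```

```bash
python3 w.py m7; python3 cap.py m7 .573 .298 .103
```

```text
23.4167 [0.57145453 0.26431701 0.20532809] [ 0.017 -0.04   0.007 -0.043 -0.003  0.047  0.004] 0.7468402366916793 [[1.0, -0.0017, 0.0042, 0.5712], [0.0003, 0.9495, 0.3138, 0.3443], [-0.0045, -0.3138, 0.9495, 0.3467]]
exp px 278.51994846194236 171.0190340800462 exp dia 41.72636747521832
blob [    0     0   560   342 70768] [0.5738 0.2984 0.103 ]
blob [ 246  129   67   59 2511] [0.5733 0.3086 0.103 ]
row [35, 34, 33, 13, 148, 222, 221, 216, 120, 229, 234, 236, 237, 237, 237, 238, 239, 238, 238, 238, 239, 238, 223, 229, 228, 228, 212, 42, 27, 32, 37]
col [153, 235, 233, 233, 234, 232, 227, 128, 240, 243, 242, 240, 240, 240, 238, 238, 238, 236, 236, 236, 235, 217, 216, 214, 79, 37, 34, 19, 24, 15, 18]
```

The cap is at (0.573, 0.300).

carry_out([
  {"ax": 0,"ay": 0,"az": 0,"tx": 0.2,"ty": 0.01,"tz": 0,"claw": 0.75},
  {"ax": 0,"ay": 0,"az": 0,"tx": 0.36,"ty": 0.01,"tz": 0.1,"claw": 0.75},
  {"ax": 0,"ay": 0,"az": 0,"tx": 0.36,"ty": 0.01,"tz": 0.4,"claw": 0.75},
  {"ax": 0,"ay": 0,"az": 0,"tx": 0.36,"ty": 0.01,"tz": 0.7,"claw": 0.75},
  {"ax": 0,"ay": 0,"az": 0,"tx": 0.36,"ty": 0.01,"tz": 0.8,"claw": 0.75},
])

```text
time: 23.88
ee_pos: [0.5722, 0.3011, 0.1242]
tool_rot: [-2.221, -2.221, 0.005]
ft_force: [-0.4, 0.7, -0.3]
width: 0.747
grasp_force: 0.0
```

carry_out([
  {"ax": 0,"ay": 0,"az": 0,"tx": 0,"ty": 0,"tz": 0,"claw": 0.75},
  {"ax": 0,"ay": 0,"az": 0,"tx": 0,"ty": 0,"tz": 0,"claw": 0.75},
])

```text
time: 24.05
ee_pos: [0.574, 0.3015, 0.1282]
tool_rot: [2.222, 2.221, 0.001]
ft_force: [0.4, 0.3, 0.7]
width: 0.75
grasp_force: 0.0
```

carry_out([
  {"ax": 0,"ay": 0,"az": 0,"tx": -0.01,"ty": -0.01,"tz": 0.2,"claw": 0.75},
  {"ax": 0,"ay": 0,"az": 0,"tx": -0.01,"ty": -0.01,"tz": 0.4,"claw": 0.75},
  {"ax": 0,"ay": 0,"az": 0,"tx": -0.01,"ty": -0.01,"tz": 0.47,"claw": 0.75},
  {"ax": 0,"ay": 0,"az": 0,"tx": -0.01,"ty": -0.01,"tz": 0.47,"claw": 0.75},
  {"ax": 0,"ay": 0,"az": 0,"tx": -0.01,"ty": -0.01,"tz": 0.47,"claw": 0.5},
])

```text
time: 24.47
ee_pos: [0.5732, 0.3008, 0.0818]
tool_rot: [2.222, 2.221, 0.002]
ft_force: [-0.8, -0.1, -0.3]
width: 0.625
grasp_force: 0.0
```

carry_out([
  {"ax": 0,"ay": 0,"az": 0,"tx": 0,"ty": 0,"tz": 0,"claw": 0.2},
  {"ax": 0,"ay": 0,"az": 0,"tx": 0,"ty": 0,"tz": 0,"claw": 0.2},
  {"ax": 0,"ay": 0,"az": 0,"tx": 0,"ty": 0,"tz": 0,"claw": 0.2},
  {"ax": 0,"ay": 0,"az": 0,"tx": 0,"ty": 0,"tz": 0,"claw": 0.2},
  {"ax": 0,"ay": 0,"az": 0,"tx": 0,"ty": 0,"tz": 0,"claw": 0.2},
])

```text
time: 24.88
ee_pos: [0.5736, 0.3009, 0.0821]
tool_rot: [2.221, 2.221, 0.004]
ft_force: [0.2, -0.2, 7.5]
width: 0.375
grasp_force: 58.9
```

carry_out([
  {"ax": 0,"ay": 0,"az": 0,"tx": 0,"ty": 0,"tz": -0.15,"claw": 0.2},
  {"ax": 0,"ay": 0,"az": 0,"tx": 0,"ty": 0,"tz": -0.4,"claw": 0.2},
  {"ax": 0,"ay": 0,"az": 0,"tx": 0,"ty": 0,"tz": -0.7,"claw": 0.2},
  {"ax": 0,"ay": 0,"az": 0,"tx": 0,"ty": 0,"tz": -1,"claw": 0.2},
])

```text
time: 25.22
ee_pos: [0.5722, 0.3003, 0.1819]
tool_rot: [-2.221, -2.221, 0.001]
ft_force: [0.9, 1.5, -4.3]
width: 0.374
grasp_force: 60.9
```

carry_out([
  {"ax": 0,"ay": 0,"az": 0,"tx": -0.1,"ty": 0,"tz": -0.35,"claw": 0.2},
  {"ax": 0,"ay": 0,"az": 0,"tx": -0.3,"ty": 0,"tz": -0.7,"claw": 0.2},
  {"ax": 0,"ay": 0,"az": 0,"tx": -0.6,"ty": 0,"tz": -0.9,"claw": 0.2},
  {"ax": 0,"ay": 0,"az": 0,"tx": -1,"ty": 0,"tz": -1,"claw": 0.2},
])

```text
time: 25.55
ee_pos: [0.5727, 0.2021, 0.2842]
tool_rot: [2.217, 2.225, 0.008]
ft_force: [1.5, -1.2, -5.4]
width: 0.375
grasp_force: 61.2
```

carry_out([
  {"ax": 0,"ay": 0,"az": 0,"tx": -0.35,"ty": 0,"tz": 0,"claw": 0.2},
  {"ax": 0,"ay": 0,"az": 0,"tx": -0.7,"ty": 0,"tz": 0,"claw": 0.2},
  {"ax": 0,"ay": 0,"az": 0,"tx": -1,"ty": 0,"tz": 0,"claw": 0.2},
])

```text
time: 25.8
ee_pos: [0.5722, 0.0978, 0.2813]
tool_rot: [2.222, 2.22, 0.001]
ft_force: [1.0, -0.6, -5.1]
width: 0.373
grasp_force: 61.2
```

carry_out([
  {"ax": 0,"ay": 0,"az": 0,"tx": -0.35,"ty": 0,"tz": 0,"claw": 0.2},
  {"ax": 0,"ay": 0,"az": 0,"tx": -0.7,"ty": 0,"tz": 0,"claw": 0.2},
  {"ax": 0,"ay": 0,"az": 0,"tx": -1,"ty": 0,"tz": 0,"claw": 0.2},
])

```text
time: 26.05
ee_pos: [0.5721, -0.0021, 0.2811]
tool_rot: [2.222, 2.22, 0.0]
ft_force: [1.0, 0.1, -4.5]
width: 0.371
grasp_force: 61.2
```

carry_out([
  {"ax": 0,"ay": 0,"az": 0,"tx": -0.35,"ty": 0,"tz": 0,"claw": 0.2},
  {"ax": 0,"ay": 0,"az": 0,"tx": -0.7,"ty": 0,"tz": 0,"claw": 0.2},
  {"ax": 0,"ay": 0,"az": 0,"tx": -1,"ty": 0,"tz": 0,"claw": 0.2},
])

```text
time: 26.3
ee_pos: [0.572, -0.102, 0.2811]
tool_rot: [2.222, 2.22, 0.0]
ft_force: [1.4, 0.3, -4.0]
width: 0.374
grasp_force: 61.2
```

carry_out([
  {"ax": 0,"ay": 0,"az": 0,"tx": -0.3,"ty": 0,"tz": 0,"claw": 0.2},
  {"ax": 0,"ay": 0,"az": 0,"tx": -0.45,"ty": 0,"tz": 0.1,"claw": 0.2},
  {"ax": 0,"ay": 0,"az": 0,"tx": -0.45,"ty": 0,"tz": 0.4,"claw": 0.2},
  {"ax": 0,"ay": 0,"az": 0,"tx": -0.45,"ty": 0,"tz": 0.5,"claw": 0.2},
  {"ax": 0,"ay": 0,"az": 0,"tx": -0.45,"ty": 0,"tz": 0.5,"claw": 0.2},
])

```text
time: 26.72
ee_pos: [0.5711, -0.1438, 0.2284]
tool_rot: [-2.218, -2.219, 0.003]
ft_force: [-0.8, 0.6, -4.0]
width: 0.376
grasp_force: 61.0
```

carry_out([
  {"ax": 0,"ay": 0,"az": 0,"tx": 0,"ty": 0,"tz": 0,"claw": 0.2},
  {"ax": 0,"ay": 0,"az": 0,"tx": 0,"ty": 0,"tz": 0,"claw": 0.2},
])

```text
time: 26.88
ee_pos: [0.5731, -0.1439, 0.2317]
tool_rot: [2.22, 2.222, 0.002]
ft_force: [0.7, 0.7, -4.1]
width: 0.378
grasp_force: 61.0
```

carry_out([
  {"ax": 0,"ay": 0,"az": 0,"tx": -0.04,"ty": -0.02,"tz": 0.15,"claw": 0.2},
  {"ax": 0,"ay": 0,"az": 0,"tx": -0.04,"ty": -0.02,"tz": 0.45,"claw": 0.2},
  {"ax": 0,"ay": 0,"az": 0,"tx": -0.04,"ty": -0.02,"tz": 0.75,"claw": 0.2},
  {"ax": 0,"ay": 0,"az": 0,"tx": -0.04,"ty": -0.02,"tz": 0.95,"claw": 0.2},
  {"ax": 0,"ay": 0,"az": 0,"tx": -0.04,"ty": -0.02,"tz": 1,"claw": 0.2},
])

```text
time: 27.3
ee_pos: [0.5698, -0.1477, 0.1285]
tool_rot: [-2.219, -2.221, 0.002]
ft_force: [-0.6, 0.4, -4.0]
width: 0.373
grasp_force: 61.0
```

carry_out([
  {"ax": 0,"ay": 0,"az": 0,"tx": 0,"ty": 0,"tz": 0.1,"claw": 0.2},
  {"ax": 0,"ay": 0,"az": 0,"tx": 0,"ty": 0,"tz": 0.17,"claw": 0.2},
  {"ax": 0,"ay": 0,"az": 0,"tx": 0,"ty": 0,"tz": 0.2,"claw": 0.2},
  {"ax": 0,"ay": 0,"az": 0,"tx": 0,"ty": 0,"tz": 0.2,"claw": 0.2},
])

```text
time: 27.63
ee_pos: [0.5708, -0.1485, 0.1106]
tool_rot: [2.221, 2.221, 0.0]
ft_force: [-0.0, -0.8, -3.4]
width: 0.372
grasp_force: 61.1
```

carry_out([
  {"ax": 0,"ay": 0,"az": 0,"tx": 0,"ty": 0,"tz": 0.01,"claw": 0.2},
  {"ax": 0,"ay": 0,"az": 0,"tx": 0,"ty": 0,"tz": 0.02,"claw": 0.2},
  {"ax": 0,"ay": 0,"az": 0,"tx": 0,"ty": 0,"tz": 0.02,"claw": 0.2},
  {"ax": 0,"ay": 0,"az": 0,"tx": 0,"ty": 0,"tz": 0.02,"claw": 0.2},
])

```text
time: 27.97
ee_pos: [0.5712, -0.1487, 0.1091]
tool_rot: [2.22, 2.22, 0.002]
ft_force: [1.5, 0.5, 5.3]
width: 0.37
grasp_force: 62.0
```

carry_out([
  {"ax": 0,"ay": 0,"az": 0,"tx": 0,"ty": 0,"tz": 0,"claw": 0.45},
  {"ax": 0,"ay": 0,"az": 0,"tx": 0,"ty": 0,"tz": 0,"claw": 0.55},
  {"ax": 0,"ay": 0,"az": 0,"tx": 0,"ty": 0,"tz": 0,"claw": 0.55},
  {"ax": 0,"ay": 0,"az": 0,"tx": 0,"ty": 0,"tz": 0,"claw": 0.55},
])

```text
time: 28.3
ee_pos: [0.5704, -0.1485, 0.1083]
tool_rot: [-2.221, -2.221, 0.0]
ft_force: [-0.1, -0.1, 0.3]
width: 0.552
grasp_force: 0.0
```

carry_out([
  {"ax": 0,"ay": 0,"az": 0,"tx": 0,"ty": 0,"tz": -0.1,"claw": 0.55},
  {"ax": 0,"ay": 0,"az": 0,"tx": 0,"ty": 0,"tz": -0.3,"claw": 0.55},
  {"ax": 0,"ay": 0,"az": 0,"tx": 0,"ty": 0,"tz": -0.65,"claw": 0.55},
  {"ax": 0,"ay": 0,"az": 0,"tx": 0,"ty": 0,"tz": -1,"claw": 0.55},
])

```text
time: 28.63
ee_pos: [0.5698, -0.1484, 0.2096]
tool_rot: [-2.22, -2.22, 0.002]
ft_force: [0.0, -0.2, 0.3]
width: 0.551
grasp_force: 0.0
```

carry_out([
  {"ax": 0,"ay": 0,"az": 0,"tx": 0,"ty": 0,"tz": -0.4,"claw": 0.55},
  {"ax": 0,"ay": 0,"az": 0,"tx": 0,"ty": 0,"tz": -0.8,"claw": 0.55},
  {"ax": 0,"ay": 0,"az": 0,"tx": -0.3,"ty": -0.2,"tz": -1,"claw": 0.55},
  {"ax": 0,"ay": 0,"az": 0,"tx": -0.5,"ty": -0.4,"tz": -1,"claw": 0.55},
  {"ax": 0,"ay": 0,"az": 0,"tx": -0.5,"ty": -0.4,"tz": -1,"claw": 0.55},
])

```text
time: 29.05
ee_pos: [0.5274, -0.2033, 0.3108]
tool_rot: [2.225, 2.213, -0.001]
ft_force: [-0.5, -0.7, -0.3]
width: 0.55
grasp_force: 0.0
```

```bash
python3 w.py fin
```

```text
29.05 [ 0.52741941 -0.20331905  0.31084022] [-0.044  0.048 -0.051 -0.018 -0.011 -0.004 -0.072] 0.5503038884098259 [[1.0, 0.0052, 0.0008, 0.5269], [-0.0052, 0.9494, 0.3139, -0.1233], [0.0009, -0.3139, 0.9494, 0.4522]]
```

View pics/fin_big.png

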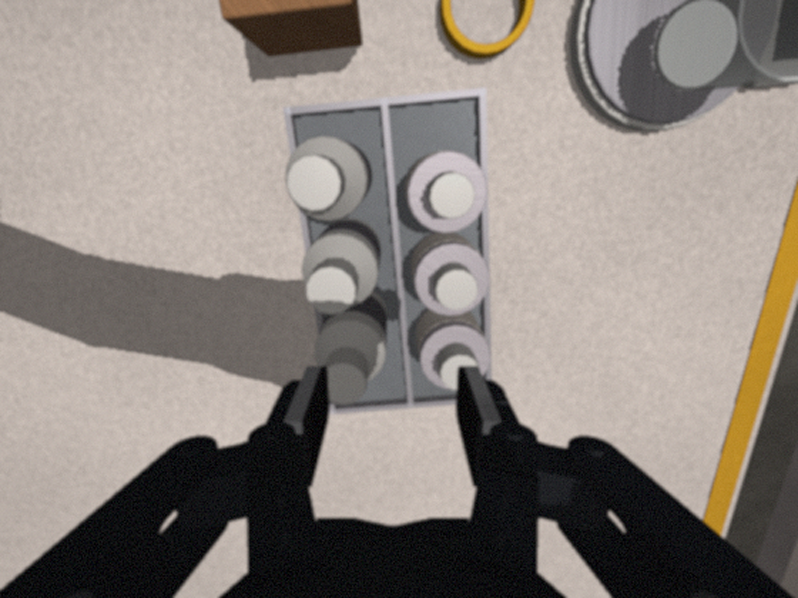

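The image shows two clean rows, all upright. Bottle caps are at (314,183), (331,288), (347,377) and tin caps at (451,195), (456,288), (460,370). Next I'll check the gaps.

Run:
```python
from h import *
c=dict(np.load('fin_c.npz'))
for z,d,L in[(.18,60,[(314,183),(331,288),(347,377)]),(.13,64,[(451,195),(456,288),(460,370)])]:
    P=[ray(c,u/1.425,v/1.424,z) for u,v in L]
    for p in P:print(p.round(4))
    print('gaps mm',[round(np.linalg.norm(P[i]-P[i+1])*1000-d,1) for i in(0,1)])
```

```text
[ 0.4794 -0.1375  0.18  ]
[ 0.4865 -0.2045  0.18  ]
[ 0.4946 -0.2704  0.18  ]
gaps mm [np.float64(7.4), np.float64(6.4)]
[ 0.5702 -0.1491  0.13  ]
[ 0.5768 -0.22    0.13  ]
[ 0.5831 -0.2914  0.13  ]
gaps mm [np.float64(7.2), np.float64(7.7)]
```

```bash
python3 -c "
from bench import ctrl
print(ctrl.finish_job())"
```

```text
the job is handed in; nothing more can be done
None
```

The job is handed in: three bottles and three tins stand upright in neat rows in their lanes, with measured gaps of about 6–8 mm, and the carton, cup and tape were not touched.

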